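# Weigh a forged blank on the bench balance

### The job

Balance the forged hammer-head blank that is clamped in one pan of the bench balance: put the one suitable knob weight over the post in the other pan, fully down with its foot flat on the pan, then slide the orange-tabbed poise along its rail until the beam floats level on its own. Be gentle: the pivots are delicate, so never load the balance with more than about 15 N, whether by pressing, pushing or dropping. Leave the two spare weights standing on the bench, and the hammer, can and jar where they are.

Things in the scene. Friction and masses are not known exactly. Their poses are not given: they have to be found in the camera images.
- scale: green base plate of the bench balance, 130 x 520 mm; origin on the bench under its middle, x across the beam, y along the beam towards the pan with the blank, z up. The pivot axis runs along x, 125 mm above the origin; the pans are centred 170 mm either side of it. A white upright with a red line stands beyond the blank's pan: the beam's red needle points at the line when level
- beam (a joint): tilt of the beam (rad): 0 level, positive = the blank's pan down and the weight pan up; stops at -0.22 and 0.22. It is sprung: it settles at 0.06 rad per 100 g of difference between the pans, within about 1 s. With the poise at 0, no weight and no blank it would be level. The blank weighs between 160 and 340 g (not told)
- pan (a point): centre of the weight pan's floor (brass dish 80 mm across), 170 mm from the pivot on the base's -y side, 25 mm below it when level; tilts with the beam, axes as the base's. A fixed steel post, 10 mm thick, 24 mm tall, stands on this floor, clamped in a slot along x: anywhere from -8 to 8 mm in x from this point (not told), 0 in y. Its top is level with the pivot when the beam is
- poise (a joint): position of the sliding poise on its brass rail (m): 0 = nearest the blank, 0.12 = nearest the weight pan. Each 10 mm towards 0.12 counts as 10.6 g more on the weight pan (lowers beam by 0.00635 rad). It slides stiffly (about 1 N) and stays where it is left
- poise_tab (a point): middle of the poise's upright orange tab, round, 14 mm across and 34 mm tall; it stands on the poise's steel body (30 x 30 x 24 mm), whose top is 17 mm below this point. The rail lies 80 mm in front (-x) of the beam at pivot height, along y of the base, and tilts with the beam
- green_mid (a point): knob weight with a green knob, 120 g, steel body 25 mm across, 30 mm tall, with a knob 22 mm across and 32 mm tall on top (62 mm overall); point half-way up, 31 mm above its underside. A round socket, 14 mm wide and 27 mm deep, opens in the middle of its underside and takes the post of the weight pan
- yellow_mid (a point): knob weight with a yellow knob, 200 g, steel body 34 mm across, 30 mm tall, with a knob 22 mm across and 32 mm tall on top (62 mm overall); point half-way up, 31 mm above its underside. A round socket, 14 mm wide and 27 mm deep, opens in the middle of its underside and takes the post of the weight pan
- red_mid (a point): knob weight with a red knob, 280 g, steel body 41 mm across, 30 mm tall, with a knob 22 mm across and 32 mm tall on top (62 mm overall); point half-way up, 31 mm above its underside. A round socket, 14 mm wide and 27 mm deep, opens in the middle of its underside and takes the post of the weight pan
- hammer_mid (a point): a hammer lying on the bench, 260 mm long; point on its handle. Leave it alone
- can_mid (a point): yellow-banded spray can standing on the bench, 54 mm across, 150 mm tall; point half-way up. Leave it alone
- jar_mid (a point): amber jar standing on the bench, 68 mm across, 80 mm tall; point half-way up. Leave it alone
Not all that is in view belongs to the job. Leave any pink look-alike of the part that bears red_mid alone. What is shaped like the part that bears yellow_mid but purple is not meant.

How it is judged:
By the outcome, as a careful person would: the job done as asked, in the order asked, and still so for the second after the job is handed in, with the robot touching nothing.
It also fails if it takes over 72 s, if anything falls off the work surface, if the arm or the gripper's body presses on something with over 40 N, if the wrist force passes 120 N, or if a joint passes its speed limit or range.

### The arm

A 6-joint arm with a two-finger parallel gripper is mounted at the origin on the work surface. World frame = base frame: x ahead of the robot, y to its left, z up, the work surface at z = 0. Lengths are in m, angles in rad, forces in N, time in s.
With the tool pointing down it reaches from about 0.425 to 0.95 m from the base axis. Payload 3.5 kg.
Tool frame: the origin (TCP) lies midway between the tips of the shut fingers; the grasp point (between the pads) lies 19 mm behind it; z points along the fingers, y is the line along which they close (so a half turn about z gives the same grasp; the last joint's range is limited). The gripper opens to 85 mm and grips with 20 to 120 N. Pads are 22 mm wide; open, the fingers measure 114 mm over their backs; the gripper's body (76 mm by 85 mm) begins 54 mm behind the grasp point. The pads swing forward as they close: fully open they stand 13 mm farther back than shut.
Start: joints at [-1.42, 0.286, 1.577, -0, 1.279, -0.15], TCP at [0.2, -0.645, 0.192] pointing down, gripper open.
Joint ranges: [-2.77, 2.77], [-0.9, 2.22], [0.21, 2.48], [-1.53, 4.67], [0.24, 2.81], [-2.84, 2.84]. Speed limits (rad/s): [2.79, 2.79, 3.14, 3.14, 3.14, 3.14].

### API

Orientations are given as [roll, pitch, yaw] about the fixed x, y, z axes, in that order (R = Rz(yaw) Ry(pitch) Rx(roll)).
In Python, from station import arm gives the robot as it stands.
- The arm moves only by the tool play_rows, never from a script. Its argument "series" is a list of rows, each a list of 6 numbers: the shift along the world's x, y, z each as a share of 3 cm, from -1 to 1, then the turn, a rotation vector about the world's x, y, z each as a share of 6 degrees, from -1 to 1. A call has 1 to 5 rows; each row shifts and turns the commanded pose from where the row before left it; what a row does not reach is not made up. A row lasts 1/12 s, in which the tool goes at most 41.7 mm and 7.16 degrees, less where a joint would pass 70% of its speed; a pose out of reach is approached as far as the arm can. A call with a number of a shift or a turn outside -1 to 1 is refused whole. A call with a gripper value outside its range is refused whole. "fingers" is the closure, from 0 (fully open) to 1 (shut), set as the call begins (left out, the last holds). The fingers move at their own pace and stop on an object; "force" is the grip in N (left out, the last holds). Time passes only in rows, so rows that do not move let the fingers close. It gives the time, the measured TCP pose, the force, the opening and the grip force at its end, in the units of the state.
- arm.observe(): the state, without advancing time (a new reading comes with each control period).
- arm.camera(name): name is "side" or "top" or "wrist"; returns the picture (480x640x3 uint8, blue, green, red); there is no depth.
- arm.camera_model(name): a dict with "fx", "fy", "cx", "cy" (pixels), "dist_coeffs" ([k1, k2, p1, p2, k3] as OpenCV has them; the pictures are not rectified), "origin" and "orientation" of the camera in the world; the wrist camera has in their place "T_tool_cam" (4x4, takes a point from camera to tool coordinates, whose origin is the TCP and whose axes are the flange's). Camera axes: x right, y up, looking along -z (the intrinsics and any distortion apply to the point x, -y, -z); pixel columns grow to the right and rows downward; lengths in m; the calibration is good to about 2 mm. A picture is of the moment at which its call begins: read the wrist's pose just before it. camera_model takes no time and is no camera call.
- arm.close_job(): hands the job in; it is judged then, once.
The state is a dict: "t": time; "qpos": joint angles; "qvel": joint speeds; "joint_efforts": joint torques, N m; "eef_pos": TCP position; "tcp_rot": TCP orientation; "ft_force": force on the tool from outside, world axes, zero at the start; "moment": the same for the moment, N m; "grip_width": finger opening in m; "grip_force": force on a finger pad.
Only numpy, scipy, OpenCV 4.12 (cv2) and the standard library are available. Lean on these libraries where they do the work, as an engineer would, in place of code of your own. Each camera call takes 0.05 s, during which the arm holds its last target. There are 200 camera calls.

## Working session

There is one attempt and no reset: what is moved stays moved. The work goes in short steps, Python scripts to look and compute and a tool call to move; the robot and the scene stay as the last step left them, time stands still between calls to the robot, and variables do not carry over. Pictures are saved under pics/ and viewed, at most 10 in all, crops included, and the job is handed in when it is done.

Besides the shell and the picture viewer there is one more tool, called after "Call:" as name(argument=value, ...) on one line, values as JSON. play_rows: Moves the arm, as the interface text tells. Its arguments: {"type":"object","properties":{"series":{"type":"array","items":{"type":"array","items":{"type":"number"}}},"fingers":{"type":"number"},"force":{"type":"number"}},"required":["series"]}

```bash
mkdir -p pics; ls
cat > h.py <<'E'
import numpy as np, cv2
from scipy.spatial.transform import Rotation as Ro
from station import arm
np.set_printoptions(precision=4,suppress=True)
def pose(m,s=None):
    o=m.get('origin')
    return o
def cam(name,file=None):
    s=arm.observe(); im=arm.camera(name); m=arm.camera_model(name)
    if file: cv2.imwrite('pics/'+file,im)
    return im,m,s
E
python3 - <<'E'
from h import *
s=arm.observe();print(s)
for n in ['side','top','wrist']:
    im,m,s=cam(n,n+'0.png');print(n,m)
a=np.hstack([cv2.imread('pics/side0.png'),cv2.imread('pics/top0.png')])
E
```

```text
pics
{'t': 0.0, 'qpos': array([-1.4201,  0.2872,  1.5782,  0.    ,  1.2786, -0.15  ]), 'qvel': array([-0.001 , -0.0001, -0.0018,  0.0003,  0.0004,  0.    ]), 'joint_efforts': array([  0.0006, -40.5982, -29.2624,  -0.0001,   0.0059,  -0.    ]), 'eef_pos': array([ 0.1999, -0.6439,  0.1904]), 'tcp_rot': array([-3.1392, -0.0004,  0.3008]), 'ft_force': array([-0.9926,  0.2362,  0.032 ]), 'moment': array([ 0.0257, -0.0179,  0.0607]), 'grip_force': 0.0, 'grip_width': 0.08546141223684633}
side {'fx': 506.55465982103306, 'fy': 506.55465982103306, 'cx': 316.9166915908951, 'cy': 242.3654384732685, 'dist_coeffs': array([-0.0922,  0.    ,  0.    ,  0.    ,  0.    ]), 'origin': array([ 0.4707, -0.7576,  0.8876]), 'orientation': array([ 0.788 ,  0.0149, -0.1357])}
top {'fx': 527.4215370272514, 'fy': 527.4215370272514, 'cx': 316.04978386242243, 'cy': 245.16554727793684, 'dist_coeffs': array([-0.1606,  0.    ,  0.    ,  0.    ,  0.    ]), 'origin': array([0.3324, 0.0299, 1.2143]), 'orientation': array([ 0.2029,  0.0008, -1.5921])}
wrist {'fx': 358.76121223809383, 'fy': 358.76121223809383, 'cx': 323.21372200021875, 'cy': 233.35093354191568, 'dist_coeffs': array([-0.0077,  0.    ,  0.    ,  0.    ,  0.    ]), 'T_tool_cam': array([[ 0.0006,  0.9536,  0.3012,  0.0772],
       [ 1.    , -0.0008,  0.0007,  0.    ],
       [ 0.0009,  0.3012, -0.9536, -0.1806],
       [ 0.    ,  0.    ,  0.    ,  1.    ]])}
```

View pics/top0.png

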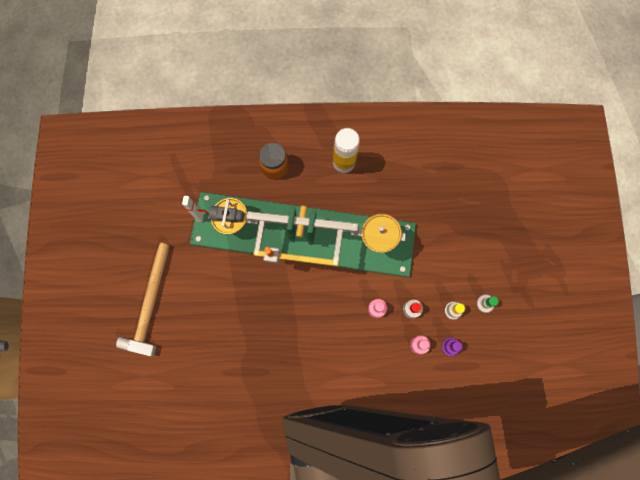

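View pics/side0.png

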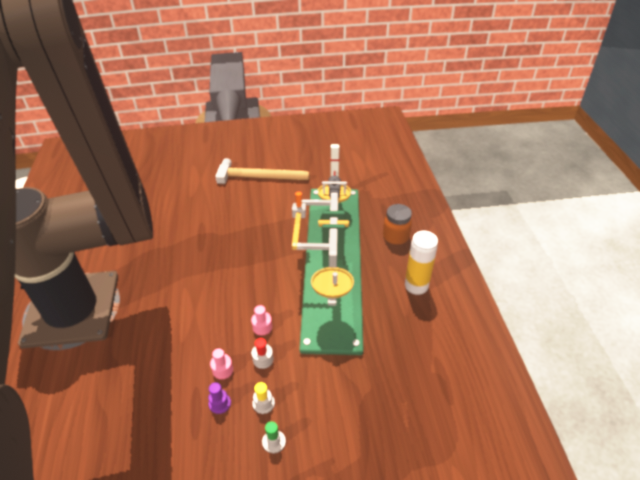

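The top view shows the weight pan at about (381,233), the blank pan at (228,216), and the poise tab at (268,252). The knobs are red (415,309), yellow (458,310) and green (492,301). The side view shows the weight pan at (332,282), and the knobs are red (261,346), yellow (261,389) and green (272,430).

```bash
cat >> h.py <<'E'
def geom(m,s):
    if 'origin' in m: return np.array(m['origin']),Ro.from_euler('xyz',m['orientation']).as_matrix()
    T=np.array(m['T_tool_cam']); R=Ro.from_euler('xyz',s['tcp_rot']).as_matrix()
    return R@T[:3,3]+s['eef_pos'], R@T[:3,:3]
def ray(uv,m,s):
    o,R=geom(m,s); K=np.array([[m['fx'],0,m['cx']],[0,m['fy'],m['cy']],[0,0,1]])
    p=cv2.undistortPoints(np.array([[uv]],float),K,m['dist_coeffs'])[0,0]
    return o,R@np.array([p[0],-p[1],-1.])
def onz(uv,m,s,z):
    o,d=ray(uv,m,s); return o+d*(z-o[2])/d[2]
def tri(rays):
    A=np.zeros((3,3));b=np.zeros(3)
    for o,d in rays:
        d=d/np.linalg.norm(d);P=np.eye(3)-np.outer(d,d);A+=P;b+=P@o
    x=np.linalg.solve(A,b); return x,[np.linalg.norm((np.eye(3)-np.outer(d,d)/(d@d))@(x-o)) for o,d in rays]
def blobs(im,lo,hi,amin=15):
    h=cv2.cvtColor(im,cv2.COLOR_BGR2HSV)
    mk=cv2.inRange(h,np.array(lo),np.array(hi))
    n,l,st,c=cv2.connectedComponentsWithStats(mk)
    return [(c[i],st[i]) for i in range(1,n) if st[i,4]>=amin],mk
def proj(X,m,s):
    o,R=geom(m,s); p=R.T@(np.array(X)-o); q=np.array([[p[0],-p[1],-p[2]]])
    K=np.array([[m['fx'],0,m['cx']],[0,m['fy'],m['cy']],[0,0,1]])
    return cv2.projectPoints(q,np.zeros(3),np.zeros(3),K,m['dist_coeffs'])[0].ravel()
E
python3 - <<'E'
from h import *
cols=dict(red=([0,200,120],[4,255,255]),yellow=([25,180,120],[33,255,255]),green=([55,170,60],[70,255,255]),orange=([5,200,180],[14,255,255]),brass=([15,130,120],[27,255,255]),base=([55,100,20],[90,255,140]))
for n in ['top','side']:
    im=cv2.imread(f'pics/{n}0.png')
    m=arm.camera_model(n)
    for k,(lo,hi) in cols.items():
        b,mk=blobs(im,lo,hi,12)
        if n=='top':
            z={'red':.062,'yellow':.062,'green':.062,'base':.01}.get(k,.12)
        print(n,k,[(c.round(1).tolist(),st.tolist(),onz(c,m,None,z)[:2].round(3).tolist()) for c,st in b if st[1]>100])
E
python3 - <<'E'
import cv2,numpy as np
a=cv2.imread('pics/top0.png')[180:290,170:430]; b=cv2.imread('pics/side0.png')[130:360,270:380]
A=cv2.resize(a,None,fx=2,fy=2,interpolation=3);B=cv2.resize(b,None,fx=2.4,fy=2.4,interpolation=3)
o=np.zeros((560,790,3),np.uint8);o[:220,:520]=A;o[:552,524:788]=B
cv2.imwrite('pics/crop.png',o)
E
```

```text
top red [([415.2, 307.4], [411, 303, 10, 9, 68], [0.425, -0.189])]
top yellow [([459.2, 308.1], [455, 304, 9, 9, 71], [0.421, -0.287])]
top green [([491.8, 301.0], [487, 297, 10, 9, 63], [0.434, -0.363])]
top orange []
top brass [([342.6, 159.6], [333, 148, 25, 21, 243], [0.749, -0.037]), ([230.2, 217.0], [211, 198, 36, 36, 526], [0.623, 0.21]), ([302.6, 211.0], [299, 205, 8, 13, 77], [0.633, 0.053]), ([381.2, 232.7], [362, 214, 40, 38, 1180], [0.582, -0.114]), ([299.4, 230.1], [296, 224, 8, 13, 83], [0.591, 0.061]), ([151.2, 291.4], [134, 243, 35, 99, 1032], [0.465, 0.377]), ([261.9, 252.8], [253, 249, 17, 8, 64], [0.544, 0.141]), ([306.1, 259.2], [279, 253, 59, 13, 329], [0.528, 0.048]), ([463.2, 307.1], [460, 303, 6, 10, 18], [0.418, -0.28]), ([454.7, 309.1], [452, 304, 7, 10, 33], [0.415, -0.261]), ([8.5, 376.2], [0, 353, 19, 46, 787], [0.281, 0.7])]
top base [([209.5, 200.4], [198, 193, 32, 18, 214], [0.695, 0.278]), ([299.8, 229.3], [238, 198, 130, 60, 2830], [0.619, 0.063]), ([227.2, 237.1], [191, 213, 66, 40, 1120], [0.604, 0.234]), ([377.1, 254.6], [339, 222, 76, 54, 2010], 
[... 312 characters left out ...]
3, 118.4], [198, 115, 5, 7, 27], [0.273, 0.756]), ([271.8, 175.5], [228, 172, 81, 7, 196], [0.487, 0.405]), ([323.8, 192.4], [317, 185, 13, 14, 101], [0.622, 0.307]), ([343.9, 193.5], [339, 186, 13, 16, 127], [0.675, 0.294]), ([296.3, 228.1], [292, 213, 9, 30, 183], [0.533, 0.177]), ([323.0, 221.9], [319, 219, 10, 7, 48], [0.603, 0.19]), ([343.7, 222.1], [338, 220, 11, 7, 55], [0.655, 0.181]), ([293.5, 247.8], [292, 246, 4, 4, 12], [0.518, 0.108]), ([418.6, 272.0], [406, 254, 29, 32, 581], [0.797, -0.014]), ([332.0, 282.3], [312, 267, 42, 31, 932], [0.594, -0.014]), ([261.4, 392.0], [254, 381, 14, 20, 109], [0.417, -0.268])]
side base [([272.0, 435.8], [269, 433, 7, 6, 28], [0.431, -0.358])]
```

View pics/crop.png

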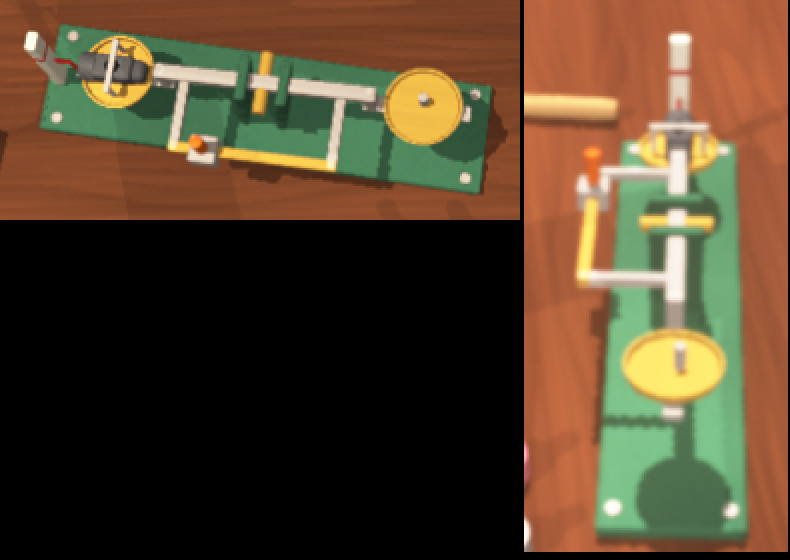

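Run:
```python
from h import *
mt=arm.camera_model('top');ms=arm.camera_model('side')
T=dict(s1=(206,198),s2=(198.5,238.5),s3=(407.5,227),s4=(402.5,269),pan=(381.7,232.7),posttop=(382,229.5),bpan=(229,216),red=(415.2,307.4),yel=(459.2,308.1),gre=(491.8,301),tab=(268.5,251.5))
S=dict(s1=(352.9,191.7),s2=(316.3,191.7),s3=(356.3,342.5),s4=(306.7,341.3),pan=(332.5,282.3),posttop=(335,273.5),bpan=(335,192),red=(261,345),yel=(261,388),gre=(272,430),tab=(298.1,198.5))
for k in T:
    x,e=tri([ray(T[k],mt,None),ray(S[k],ms,None)]);print(k,x,np.round(e,4))
P=[onz(T[k],mt,None,.012)[:2] for k in ['s1','s2','s3','s4']]
P=np.array(P);print(P,P.mean(0)); d=(P[0]+P[1]-P[2]-P[3])/2; print('len',np.linalg.norm(d),'yaw',np.arctan2(-d[0],d[1]))
Q=np.array([onz(S[k],ms,None,.012)[:2] for k in ['s1','s2','s3','s4']]);print(Q.mean(0))
```

```text
s1 [0.6978 0.2844 0.0213] [0.0001 0.0001]
s2 [0.6001 0.2998 0.0209] [0.0003 0.0003]
s3 [ 0.6165 -0.1892  0.0201] [0.0004 0.0004]
s4 [ 0.5172 -0.172   0.0207] [0.0006 0.0006]
pan [ 0.5791 -0.1137  0.1273] [0.0009 0.0009]
posttop [ 0.5826 -0.1116  0.1497] [0.0008 0.0008]
bpan [0.6371 0.2187 0.0803] [0.0007 0.0007]
red [ 0.4258 -0.1903  0.0539] [0.0003 0.0003]
yel [ 0.4206 -0.2876  0.0606] [0.0004 0.0004]
gre [ 0.4342 -0.3663  0.052 ] [0.0008 0.0008]
tab [0.5385 0.124  0.1509] [0.0015 0.0015]
[[ 0.7006  0.2863]
 [ 0.6017  0.3018]
 [ 0.6188 -0.1907]
 [ 0.5191 -0.1734]] [0.6101 0.056 ]
len 0.48313831118282907 yaw -0.17090822213127257
[0.6091 0.064 ]
```

Call:
play_rows(series=[[0.6,0.98,0,0,0,-0.9],[0.6,0.98,0,0,0,-0.9],[0.6,0.98,0,0,0,-0.9],[0.6,0.98,0,0,0,-0.9],[0.6,0.98,0,0,0,-0.9]], fingers=0.45)

```text
t: 0.57
eef_pos: [0.2905, -0.496, 0.1913]
tcp_rot: [-3.141, 0.0, -0.176]
ft_force: [0.9, -1.3, 0.1]
grip_width: 0.0467
grip_force: 0.0
```

Call:
play_rows(series=[[0.6,0.98,0,0,0,0],[0.6,0.98,0,0,0,0],[0.6,0.98,0,0,0,0],[0.6,0.98,0,0,0,0],[0.6,0.98,0,0,0,0]])

```text
t: 0.98
eef_pos: [0.3804, -0.3489, 0.1916]
tcp_rot: [-3.141, 0.0, -0.171]
ft_force: [-0.1, 0.1, 0.2]
grip_width: 0.0471
grip_force: 0.0
```

Call:
play_rows(series=[[0.6,0.98,-0.3,0,0,0],[0.6,0.98,-0.3,0,0,0],[0,0,0,0,0,0]])

```text
t: 1.23
eef_pos: [0.417, -0.2862, 0.1715]
tcp_rot: [-3.137, 0.003, -0.165]
ft_force: [-0.6, 0.1, -0.9]
grip_width: 0.0468
grip_force: 0.0
```

Run:
```python
from h import *
im,m,s=cam('wrist','w1.png');print(s['t'],s['eef_pos'],s['tcp_rot'],s['grip_width'],s['ft_force'])
for z in (.031,.062):
  print(proj([.4206,-.2876,z],m,s))
b,mk=blobs(im,[24,150,80],[34,255,255],60)
for c,st in b: print(c,st,onz(c,m,s,.062),onz(c,m,s,.046))
```

```text
1.2333 [ 0.417  -0.2862  0.1715] [-3.1369  0.0026 -0.1652] 0.04682154120501529 [-0.6315  0.1181 -0.8786]
[325.0397 203.6573]
[325.0175 212.0415]
[325.4308 201.8308] [315 199  22   9  65] [ 0.4291 -0.2893  0.062 ] [ 0.4256 -0.2888  0.046 ]
```

View pics/w1.png

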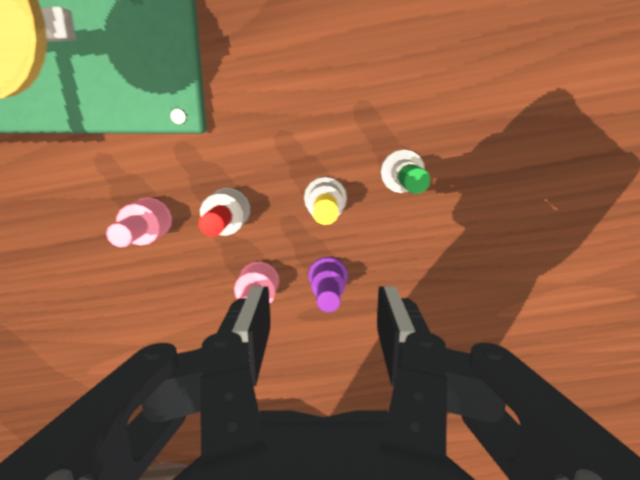

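The wrist view shows the yellow knob top at about (325,210), which matches the triangulated position to within a millimetre. The purple look-alike is at (328,300), clear of the path.

Call:
play_rows(series=[[0.1,0,-0.9,0,0,0],[0,0,-0.9,0,0,0],[0,0,-0.9,0,0,0],[0,0,0,0,0,0],[0,0,0,0,0,0]])

```text
t: 1.7
eef_pos: [0.4177, -0.2918, 0.0917]
tcp_rot: [-3.14, 0.003, -0.171]
ft_force: [-0.5, 0.2, 0.8]
grip_width: 0.0472
grip_force: 0.0
```

Call:
play_rows(series=[[0.13,0.13,-0.6,0,0,0],[0,0,-0.6,0,0,0],[0,0,-0.6,0,0,0],[0,0,0,0,0,0]])

```text
t: 2.03
eef_pos: [0.422, -0.2878, 0.0379]
tcp_rot: [-3.14, 0.002, -0.171]
ft_force: [-1.3, 0.1, -0.4]
grip_width: 0.0468
grip_force: 0.0
```

Call:
play_rows(series=[[0,0,0,0,0,0],[0,0,0,0,0,0],[0,0,0,0,0,0],[0,0,0,0,0,0]], fingers=1, force=30)

```text
t: 2.37
eef_pos: [0.4239, -0.2891, 0.0407]
tcp_rot: [3.14, -0.003, -0.171]
ft_force: [-0.7, -0.2, -0.1]
grip_width: 0.0004
grip_force: 0.0
```

Call:
play_rows(series=[[0,0,0.4,0,0,0],[0,0,0.6,0,0,0],[0,0,0,0,0,0],[0,0,0,0,0,0]])

```text
t: 2.7
eef_pos: [0.424, -0.2891, 0.0709]
tcp_rot: [3.139, -0.004, -0.17]
ft_force: [0.6, 0.4, 0.3]
grip_width: 0.0004
grip_force: 0.0
```

Run:
```python
from h import *
im,m,s=cam('wrist');t,mt,_=cam('top')
sd,_,_=cam('side')
o=np.zeros((480,800,3),np.uint8)
o[:,:640]=im
o[:,640:]=0
o[:160,640:]=cv2.resize(t[290:360,400:510],(160,102*160//102))
o[200:480,640:]=cv2.resize(sd[330:470,200:280],(160,280))
cv2.imwrite('pics/w2.png',o)
b,mk=blobs(t,[25,180,120],[33,255,255],12)
for c,st in b: print(c,st,onz(c,mt,None,.062))
print(s['eef_pos'],proj(s['eef_pos'],m,s))
```

```text
[ 0.424  -0.2891  0.0709] [323.4875 268.3967]
```

View pics/w2.png

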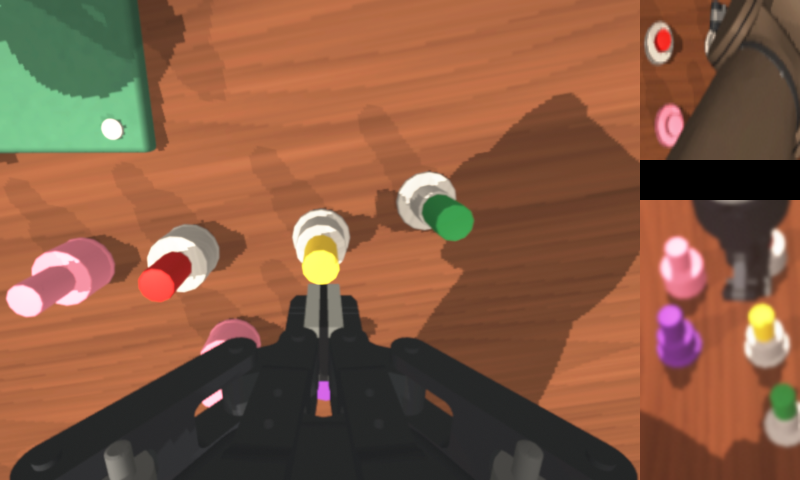

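The yellow weight still stands at (320,267), so the fingers closed on nothing. The visible finger tips, at (323,286), look higher than the nominal TCP at (323,268). I'll triangulate the tips.

Run:
```python
from h import *
s=arm.observe();mw=arm.camera_model('wrist');ms=arm.camera_model('side')
for w,sd in (((323,286),(252.5,377)),((323,298),(252,378))):
    print(tri([ray(w,mw,s),ray(sd,ms,s)]))
print(onz((320.5,266.5),mw,s,.062), s['eef_pos'],proj(s['eef_pos'],ms,s),proj(s['eef_pos']+[0,0,.04],ms,s))
print(tri([ray((320.5,266.5),mw,s),ray((261,388),ms,s)]))
```

```text
(array([ 0.4132, -0.2826,  0.0841]), [np.float64(0.007096361463944325), np.float64(0.007096361463944304)])
(array([ 0.41  , -0.2832,  0.0854]), [np.float64(0.0041842121795101), np.float64(0.004184212179510163)])
[ 0.4213 -0.2857  0.062 ] [ 0.4225 -0.2876  0.0683] [261.8586 385.6868] [259.6831 374.1931]
(array([ 0.4197, -0.2855,  0.0574]), [np.float64(0.00039073493772133526), np.float64(0.000390734937721255)])
```

Run:
```python
from h import *
P=[arm.observe()['eef_pos'] for _ in range(3)]
sd,ms,s=cam('side','s3.png')
o,z=(200,300),6
c=cv2.resize(sd[300:400,200:320],None,fx=z,fy=z,interpolation=cv2.INTER_CUBIC)
p=(proj(s['eef_pos'],ms,s)-o)*z
cv2.circle(c,tuple(int(v) for v in p),4,(255,0,255),2)
cv2.imwrite('pics/s3c.png',c);print(P,s['eef_pos'],s['tcp_rot'],p)
```

```text
[array([ 0.4225, -0.2876,  0.0683]), array([ 0.4225, -0.2876,  0.0683]), array([ 0.4225, -0.2876,  0.0683])] [ 0.4225 -0.2876  0.0683] [-3.1411  0.0008 -0.1704] [371.1514 514.1207]
```

View pics/s3c.png

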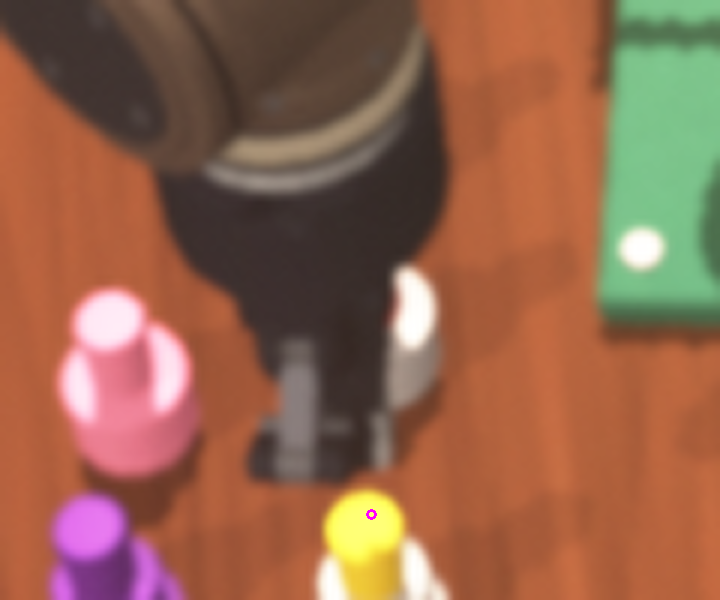

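The side view shows the shut finger tips ending at crop y of about 470, with the front pad edge at (383,468). The nominal TCP falls on the knob at (371,514). The real tips are therefore higher than nominal.

Run:
```python
from h import *
s=arm.observe();mw=arm.camera_model('wrist');ms=arm.camera_model('side')
R=Ro.from_euler('xyz',s['tcp_rot']).as_matrix()
for w,sd in (((333,286),(264,378)),((333,286),(263,377)),((333,286),(265,379))):
    x,e=tri([ray(w,mw,s),ray(sd,ms,s)]); print(x,e,'tool',R.T@(x-s['eef_pos']))
for zt in (0,-.01,-.02,-.03): print(zt,proj(s['eef_pos']+R@np.array([.011,.004,zt]),mw,s),proj(s['eef_pos']+R@np.array([.011,.004,zt]),ms,s))
```

```text
[ 0.4289 -0.2931  0.1038] [np.float64(0.00048675883651588884), np.float64(0.00048675883651576947)] tool [ 0.0073  0.0044 -0.0358]
[ 0.4283 -0.2924  0.1048] [np.float64(0.0007312301155960149), np.float64(0.0007312301155961184)] tool [ 0.0066  0.0039 -0.0368]
[ 0.4296 -0.2938  0.1029] [np.float64(0.0017053320908637527), np.float64(0.0017053320908637232)] tool [ 0.0081  0.005  -0.0349]
0 [330.9652 249.4376] [267.6461 387.8747]
-0.01 [331.3545 256.2002] [267.1671 385.0874]
-0.02 [331.7866 263.7073] [266.6805 382.2532]
-0.03 [332.269  272.0888] [266.1862 379.371 ]
```

Both views agree that the finger tips sit about 36 mm behind the reported TCP. I'll regrasp lower, watching the force.

Call:
play_rows(series=[[0,0,0,0,0,0],[0,0,0,0,0,0],[0,0,-0.5,0,0,0],[0,0,-0.5,0,0,0],[0,0,-0.3,0,0,0]], fingers=0.45)

```text
t: 3.32
eef_pos: [0.4222, -0.2873, 0.0282]
tcp_rot: [-3.14, 0.002, -0.17]
ft_force: [-0.3, -0.2, -0.8]
grip_width: 0.0468
grip_force: 0.0
```

Call:
play_rows(series=[[0,0,-0.3,0,0,0],[0,0,-0.3,0,0,0],[0,0,-0.2,0,0,0],[0,0,0,0,0,0]])

```text
t: 3.65
eef_pos: [0.4221, -0.2872, 0.0043]
tcp_rot: [-3.14, 0.002, -0.17]
ft_force: [-0.7, -0.7, -0.1]
grip_width: 0.0472
grip_force: 0.0
```

Call:
play_rows(series=[[0,0,0,0,0,0],[0,0,0,0,0,0],[0,0,0,0,0,0],[0,0,0,0,0,0]], fingers=1, force=30)

```text
t: 3.98
eef_pos: [0.4233, -0.2883, 0.0065]
tcp_rot: [3.141, -0.001, -0.17]
ft_force: [-0.6, -0.0, 0.8]
grip_width: 0.0208
grip_force: 29.5
```

Call:
play_rows(series=[[0,0,0.5,0,0,0],[0,0,1,0,0,0],[0,0,1,0,0,0],[0,0,0.5,0,0,0]])

```text
t: 4.32
eef_pos: [0.4241, -0.2892, 0.0993]
tcp_rot: [3.139, -0.004, -0.17]
ft_force: [0.7, -0.8, -1.1]
grip_width: 0.0202
grip_force: 29.7
```

Call:
play_rows(series=[[0.48,0.89,0.43,0,0,0],[0.48,0.89,0.43,0,0,0],[0.48,0.89,0.43,0,0,0],[0.48,0.89,0.43,0,0,0]])

```text
t: 4.65
eef_pos: [0.4805, -0.18, 0.148]
tcp_rot: [3.142, 0.0, -0.171]
ft_force: [1.0, -0.4, -1.9]
grip_width: 0.0207
grip_force: 29.7
```

Call:
play_rows(series=[[0.48,0.89,0.43,0,0,0],[0.48,0.89,0.43,0,0,0],[0.48,0.89,0.43,0,0,0],[0,0,0,0,0,0],[0,0,0,0,0,0]])

```text
t: 5.07
eef_pos: [0.5244, -0.1, 0.1869]
tcp_rot: [3.141, -0.002, -0.167]
ft_force: [-1.3, -0.1, -2.5]
grip_width: 0.0207
grip_force: 29.9
```

Run:
```python
from h import *
im,m,s=cam('wrist','w4.png');print(s['t'],s['eef_pos'],s['tcp_rot'],s['grip_width'],s['ft_force'],s['moment'])
print(proj([.5826,-.1116,.149],m,s))
b,mk=blobs(im,[24,150,80],[34,255,255],60)
for c,st in b: print(c,st)
```

```text
5.0667 [ 0.5244 -0.1     0.1869] [ 3.1408 -0.0015 -0.1672] 0.020658114974521878 [-1.3337 -0.1451 -2.4925] [-0.0005  0.0525 -0.0093]
[326.4122 151.3716]
[368.8261 181.8213] [356 164  26  35 207]
[100.8577 267.6832] [  49  260  115   17 1026]
[320.5505 345.6422] [309 342  23   8 109]
```

View pics/w4.png

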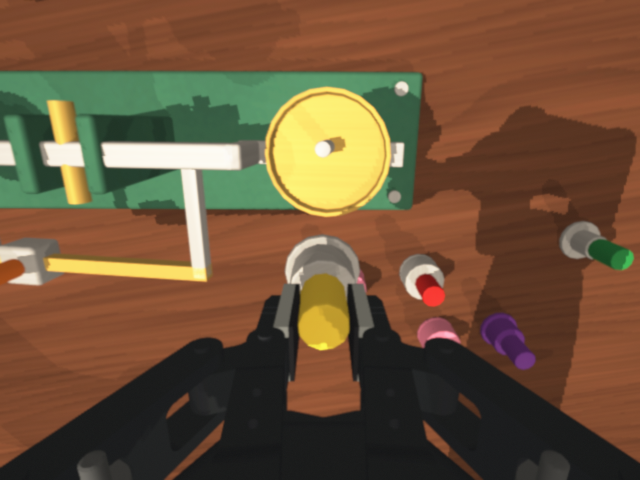

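The post top is at (322.5,148.5) and the held weight's body is centred at column 322, with its front edge at row 236. Next I'll compute the shift needed.

Run:
```python
from h import *
s=arm.observe();m=arm.camera_model('wrist')
s['eef_pos']=np.array([.5244,-.1,.1869]);s['tcp_rot']=np.array([3.1408,-.0015,-.1672])
for z in (.146,.149): print(onz((322.5,148.5),m,s,z))
R=Ro.from_euler('xyz',s['tcp_rot']).as_matrix()
C=s['eef_pos']+0
for z in (.181,.211):
    for dx in (-.017,.017): 
        p=C+dx*R[:,0]; p[2]=z; print(z,dx,proj(p,m,s))
    for dy in (-.017,.017):
        p=C+dy*R[:,1]; p[2]=z; print(z,'y',dy,proj(p,m,s))
p=C.copy();p[2]=.243;print('knobtop',proj(p,m,s))
# base frame of post from multiple
c=np.array([.608,.0557]);y=-.171
bx=np.array([np.cos(y),np.sin(y)]);by=np.array([-np.sin(y),np.cos(y)])
q=onz((322.5,148.5),m,s,.149)[:2]-c;print('post base',q@bx,q@by)
# pan rim ellipse, brass
im=cv2.imread('pics/w4.png');h=cv2.cvtColor(im,cv2.COLOR_BGR2HSV);mk=cv2.inRange(h,(15,120,120),(30,255,255));mk[:,:255]=0;mk[225:]=0
mk[:, 395:]=0
cs,_=cv2.findContours(mk,0,1);k=max(cs,key=cv2.contourArea);print(cv2.fitEllipse(cv2.convexHull(k)))
```

```text
[ 0.5845 -0.1095  0.146 ]
[ 0.5847 -0.1096  0.149 ]
0.181 -0.017 [323.4536 291.6985]
0.181 0.017 [323.5028 235.3909]
0.181 y -0.017 [293.1566 264.2451]
0.181 y 0.017 [353.7974 264.2779]
0.211 -0.017 [323.4932 319.262 ]
0.211 0.017 [323.5533 255.0344]
0.211 y -0.017 [288.1765 288.0854]
0.211 y 0.017 [358.8667 288.1226]
knobtop [323.59   324.1141]
post base 0.00512992346581558 -0.16681535452206706
((327.4708251953125, 151.43695068359375), (126.1798324584961, 129.85720825195312), 174.6778564453125)
```

Call:
play_rows(series=[[0.67,-0.09,0,-0.46,0.08,0],[0.67,-0.09,0,-0.46,0.08,0],[0.67,-0.09,0,-0.46,0.08,0],[0,0,0,0,0,0],[0,0,0,0,0,0]])

```text
t: 5.53
eef_pos: [0.5832, -0.1097, 0.1843]
tcp_rot: [2.996, 0.004, -0.171]
ft_force: [-0.3, -0.5, -2.3]
grip_width: 0.0205
grip_force: 29.9
```

Call:
play_rows(series=[[0,0,-0.28,0,0,0],[0,0,-0.28,0,0,0],[0,0,-0.17,0,0,0],[0,0,0,0,0,0],[0,0,0,0,0,0]])

```text
t: 5.95
eef_pos: [0.583, -0.1093, 0.1632]
tcp_rot: [2.995, 0.002, -0.171]
ft_force: [0.5, -0.2, -2.3]
grip_width: 0.0205
grip_force: 29.9
```

Run:
```python
from h import *
im,m,s=cam('wrist','w5.png');sd,ms,_=cam('side','s5.png');tp,_,_=cam('top','t5.png');print(s['eef_pos'],s['tcp_rot'],s['ft_force'])
o=np.zeros((600,800,3),np.uint8)
o[:360,:400]=cv2.resize(im[60:420,120:520],(400,360))
o[:600,400:]=cv2.resize(sd[222:312,300:360],(400,600),interpolation=2)
o[360:600,:400]=cv2.resize(tp[190:262,320:440],(400,240),interpolation=2)
cv2.imwrite('pics/c5.png',o)
```

```text
[ 0.583  -0.1093  0.1632] [ 2.9952  0.0021 -0.1711] [ 0.4636 -0.1677 -2.3247]
```

View pics/c5.png

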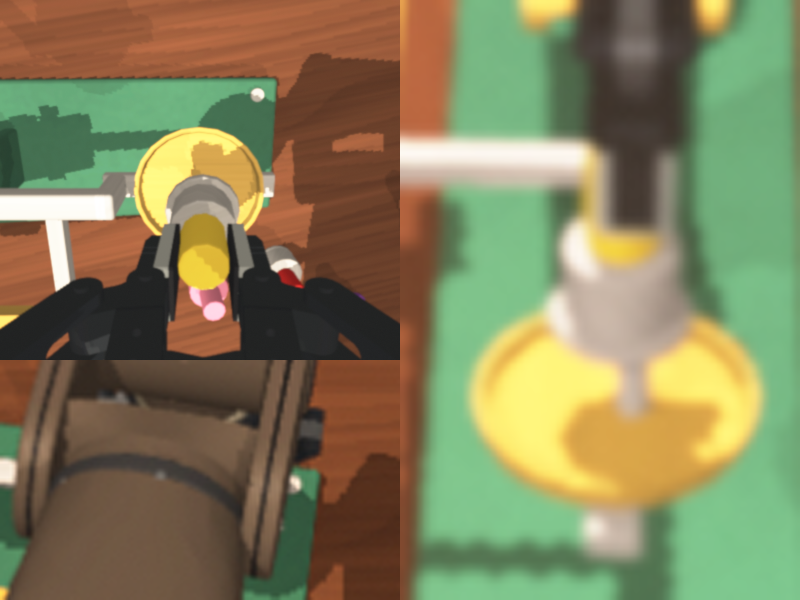

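The side crop shows the post's axis at about x=633 and the weight's body at 550 to 693, so its centre is near 621. I'll check this offset by projection.

Run:
```python
from h import *
s=arm.observe();print(s['eef_pos'],s['tcp_rot']);ms=arm.camera_model('side')
R=Ro.from_euler('xyz',s['tcp_rot']).as_matrix()
cr=lambda p:(proj(p,ms,s)-[300,222])*6.667+[400,0]
for zt in (.0055,-.0095,-.0245): print('weight axis',zt,cr(s['eef_pos']+R@np.array([0,0,zt])))
up=-R[:,2]
for q in ([.5847,-.1096,.149],[.5826,-.1116,.149]):
    for d in (0,-.012,-.024): print('post',q,d,cr(np.array(q)+up*d))
print('1mm x',cr(s['eef_pos']+R@[.001,0,0])-cr(s['eef_pos']))
```

```text
[ 0.5842 -0.1094  0.1648] [ 2.9948 -0.0007 -0.1706]
weight axis 0.0055 [635.3873 317.6633]
weight axis -0.0095 [635.9889 277.3554]
weight axis -0.0245 [636.5985 236.2887]
post [0.5847, -0.1096, 0.149] 0 [636.7999 339.7565]
post [0.5847, -0.1096, 0.149] -0.012 [636.3164 371.0565]
post [0.5847, -0.1096, 0.149] -0.024 [635.8379 401.8999]
post [0.5826, -0.1116, 0.149] 0 [630.7963 345.6246]
post [0.5826, -0.1116, 0.149] -0.012 [630.3554 376.9309]
post [0.5826, -0.1116, 0.149] -0.024 [629.9191 407.7794]
1mm x [3.4615 0.0519]
```

Run:
```python
from h import *
im=cv2.imread('pics/s5.png');h=cv2.cvtColor(im,cv2.COLOR_BGR2HSV)
print(list(range(318,350)))
for r in (256,259,262,265,268,271,274,276,278,280,282,284): print(r,'S',h[r,318:350,1].tolist())
```

```text
[318, 319, 320, 321, 322, 323, 324, 325, 326, 327, 328, 329, 330, 331, 332, 333, 334, 335, 336, 337, 338, 339, 340, 341, 342, 343, 344, 345, 346, 347, 348, 349]
256 S [89, 89, 90, 89, 83, 67, 43, 38, 35, 60, 107, 117, 96, 89, 94, 98, 98, 97, 95, 89, 69, 52, 43, 45, 63, 72, 76, 85, 88, 90, 90, 90]
259 S [89, 90, 91, 90, 79, 51, 37, 20, 16, 27, 77, 140, 175, 184, 186, 187, 187, 184, 176, 150, 109, 69, 50, 45, 50, 65, 77, 83, 88, 91, 90, 90]
262 S [89, 89, 90, 89, 81, 62, 42, 41, 34, 23, 23, 38, 55, 68, 75, 78, 73, 64, 56, 48, 47, 45, 46, 45, 51, 68, 77, 77, 84, 88, 90, 92]
265 S [90, 89, 89, 79, 56, 37, 40, 43, 44, 44, 43, 42, 43, 43, 42, 43, 44, 44, 45, 45, 46, 47, 47, 45, 43, 62, 73, 78, 78, 87, 91, 90]
268 S [77, 80, 80, 65, 35, 21, 28, 40, 44, 43, 43, 43, 43, 42, 44, 43, 44, 45, 46, 46, 48, 47, 48, 49, 48, 52, 65, 78, 78, 76, 85, 90]
271 S [137, 149, 155, 142, 100, 53, 30, 34, 42, 42, 44, 43, 42, 42, 41, 43, 44, 44, 45, 47, 46, 47, 48, 52, 74, 115, 148, 156, 152, 135, 98, 82]
274 S [161, 150, 140, 135, 132, 125, 113, 95, 78, 65, 54, 48, 44, 45, 44, 43, 43, 43, 46, 52, 59, 76, 100, 
[... 160 characters left out ...]
140, 143, 141, 141, 141, 145, 151, 159, 165]
278 S [130, 129, 129, 131, 132, 132, 132, 132, 132, 132, 130, 128, 126, 119, 103, 73, 48, 49, 81, 118, 132, 136, 139, 141, 142, 142, 141, 140, 140, 141, 146, 155]
280 S [129, 130, 129, 131, 132, 133, 133, 133, 134, 135, 134, 134, 136, 129, 104, 70, 48, 49, 78, 120, 142, 146, 146, 144, 144, 141, 139, 138, 137, 137, 137, 142]
282 S [130, 129, 130, 131, 132, 133, 135, 141, 150, 159, 162, 163, 163, 147, 104, 66, 51, 53, 76, 121, 154, 166, 167, 167, 165, 164, 163, 164, 161, 154, 144, 136]
284 S [130, 130, 130, 131, 133, 136, 145, 157, 166, 169, 170, 170, 169, 165, 147, 119, 105, 112, 132, 154, 166, 170, 169, 169, 171, 170, 170, 169, 168, 165, 153, 143]
```

Call:
play_rows(series=[[0.13,-0.02,0,0,0,0],[0,0,0,0,0,0],[0,0,0,0,0,0]])

```text
t: 6.35
eef_pos: [0.5884, -0.1098, 0.1646]
tcp_rot: [2.995, -0.0, -0.17]
ft_force: [-0.5, -0.2, -2.6]
grip_width: 0.0207
grip_force: 29.9
```

```bash
cat >> h.py <<'E'
def edges(row,c0,c1,thr=97):
    x=np.where(row[c0:c1]<thr)[0]+c0
    a,b=x[0],x[-1]
    L=a-1+(row[a-1]-thr)/(row[a-1]-float(row[a])); Rr=b+(thr-row[b])/(float(row[b+1])-row[b])
    return L,Rr,(L+Rr)/2
E
python3 - <<'E'
from h import *
im,ms,s=cam('side','s6.png');S=cv2.cvtColor(im,cv2.COLOR_BGR2HSV)[:,:,1].astype(float)
print(s['eef_pos'],s['tcp_rot'],s['ft_force'])
for r in (270,271,272,277,278,279,280,281): print(r,np.round(edges(S[r],318,352),2))
E
```

```text
[ 0.5884 -0.1098  0.1646] [ 2.9948 -0.0005 -0.1703] [-0.4818 -0.1814 -2.5552]
270 [324.37    inf    inf]
271 [324.82 359.   341.91]
272 [325.48 352.67 339.08]
277 [332.13 336.61 334.37]
278 [332.19 336.49 334.34]
279 [332.2  336.46 334.33]
280 [332.16 336.51 334.34]
281 [332.21 336.67 334.44]h.py:39: RuntimeWarning: divide by zero encountered in scalar divide
  L=a-1+(row[a-1]-thr)/(row[a-1]-float(row[a])); Rr=b+(thr-row[b])/(float(row[b+1])-row[b])
```

Run:
```python
from h import *
im=cv2.imread('pics/s6.png');S=cv2.cvtColor(im,cv2.COLOR_BGR2HSV)[:,:,1].astype(float)
for r in (266,268,269,270,271,272,273): print(r,S[r,320:350].astype(int).tolist())
for r in (270,271,272,273):print(np.round(edges(S[r],318,348),2))
im=cv2.imread('pics/w5.png');S=cv2.cvtColor(im,cv2.COLOR_BGR2HSV)[:,:,1].astype(int)
for r in (240,250,260,270): print(r,S[r,275:370:2].tolist())
```

```text
266 [89, 85, 80, 74, 51, 37, 37, 40, 41, 43, 42, 43, 42, 43, 43, 42, 43, 44, 43, 45, 46, 45, 47, 47, 47, 41, 59, 72, 88, 91]
268 [85, 91, 100, 112, 84, 42, 27, 36, 42, 42, 42, 42, 43, 43, 42, 44, 43, 44, 44, 45, 45, 48, 46, 48, 49, 47, 46, 67, 83, 90]
269 [104, 121, 133, 135, 100, 46, 23, 29, 39, 43, 41, 42, 43, 41, 42, 44, 43, 44, 44, 45, 44, 47, 48, 46, 47, 51, 54, 68, 75, 87]
270 [135, 146, 154, 152, 118, 61, 27, 24, 36, 42, 42, 42, 42, 42, 43, 42, 43, 45, 44, 46, 46, 47, 46, 47, 50, 68, 89, 86, 81, 80]
271 [157, 162, 162, 157, 134, 89, 47, 30, 35, 43, 42, 42, 43, 43, 43, 42, 43, 44, 45, 46, 47, 45, 46, 47, 61, 93, 125, 125, 95, 82]
272 [163, 159, 153, 147, 136, 113, 80, 53, 46, 44, 43, 44, 42, 44, 44, 42, 42, 43, 45, 45, 45, 46, 48, 58, 82, 120, 146, 146, 130, 99]
273 [152, 145, 139, 135, 132, 125, 111, 89, 70, 57, 47, 45, 43, 44, 42, 44, 43, 43, 44, 45, 48, 53, 63, 89, 118, 145, 158, 158, 150, 139]
[324.37 344.8  334.58]
[324.82 345.12 334.97]
[325.48 344.39 334.94]
[326.64 343.28 334.96]
240 [121, 122, 121, 121, 122, 122, 122, 122, 123, 123, 122, 123, 124, 130, 108, 45, 36, 36, 36, 35, 36, 37, 36, 37, 38, 36, 36, 36, 36, 37, 36, 36, 39, 76, 134, 159, 162, 162, 162, 162, 162, 162, 162, 162, 162, 162, 162, 162]
250 [122, 122, 122, 122, 123, 123, 123, 123, 131, 56, 36, 38, 38, 36, 36, 35, 35, 35, 35, 36, 36, 36, 36, 34, 36, 35, 36, 36, 36, 36, 36, 35, 35, 38, 38, 36, 37, 37, 44, 119, 159, 160, 161, 160, 160, 161, 160, 161]
260 [127, 128, 127, 128, 128, 128, 107, 37, 37, 38, 36, 38, 37, 34, 36, 36, 36, 36, 36, 37, 37, 33, 35, 35, 35, 35, 36, 35, 35, 36, 37, 36, 37, 37, 37, 35, 37, 37, 37, 38, 38, 65, 155, 163, 162, 162, 150, 145]
270 [126, 126, 127, 127, 125, 63, 16, 21, 38, 36, 35, 35, 36, 36, 36, 37, 36, 37, 37, 39, 37, 37, 38, 37, 39, 37, 39, 38, 38, 39, 40, 37, 37, 39, 38, 37, 36, 37, 36, 36, 37, 37, 102, 134, 136, 141, 140, 143]
```

Call:
play_rows(series=[[-0.03,0,-0.17,0,0,0],[0,0,-0.17,0,0,0],[-0.01,-0.03,-0.17,0,0,0],[-0.01,-0.03,-0.17,0,0,0],[0,0,0,0,0,0]])

```text
t: 6.82
eef_pos: [0.5855, -0.1114, 0.1418]
tcp_rot: [2.995, 0.003, -0.171]
ft_force: [0.1, 0.0, -2.0]
grip_width: 0.0206
grip_force: 29.9
```

Call:
play_rows(series=[[0,0,0,0,0,0],[0,0,0,0,0,0]])

```text
t: 6.98
eef_pos: [0.5864, -0.1116, 0.1438]
tcp_rot: [2.995, 0.0, -0.171]
ft_force: [-0.4, -0.5, -1.8]
grip_width: 0.0209
grip_force: 29.9
```

```bash
cat >> h.py <<'E'
def panrow(f):
    im=cv2.imread('pics/'+f);h=cv2.cvtColor(im,cv2.COLOR_BGR2HSV)
    mk=cv2.inRange(h,(15,110,90),(30,255,255));mk[:255]=0;mk[320:]=0;mk[:,:305]=0;mk[:,365:]=0
    p=np.argwhere(mk>0);return p[:,0].min(),p[:,0].max(),p[:,1].min(),p[:,1].max()
E
python3 - <<'E'
from h import *
sd,ms,s=cam('side','s7.png');im,_,_=cam('wrist','w7.png')
print(s['eef_pos'],s['tcp_rot'],s['ft_force'])
for f in('side0.png','s5.png','s6.png','s7.png'):print(f,panrow(f))
o=np.zeros((480,800,3),np.uint8)
o[:480,:480]=cv2.resize(sd[240:312,296:368],(480,480),interpolation=2)
o[:288,480:]=cv2.resize(im[100:460,120:520],(320,288))
cv2.imwrite('pics/c7.png',o)
E
```

```text
[ 0.5864 -0.1116  0.1438] [ 2.9949  0.0005 -0.1705] [-0.3745 -0.4941 -1.7723]
side0.png (np.int64(257), np.int64(309), np.int64(305), np.int64(362))
s5.png (np.int64(255), np.int64(309), np.int64(305), np.int64(362))
s6.png (np.int64(256), np.int64(308), np.int64(305), np.int64(362))
s7.png (np.int64(255), np.int64(308), np.int64(305), np.int64(362))
```

View pics/c7.png

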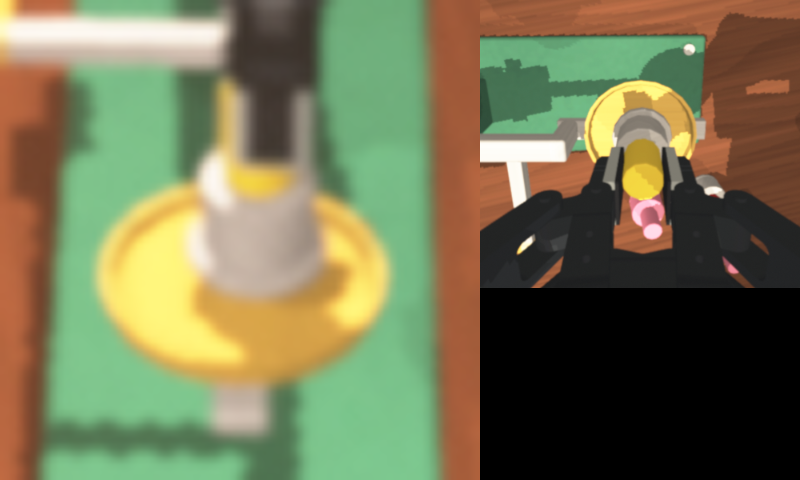

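The pan has not moved, and the weight's bottom is now below the post top, so the post is in the socket. I'll lower it onto the pan and let the beam follow.

Call:
play_rows(series=[[0,-0.02,-0.16,0,0,0],[0,-0.02,-0.16,0,0,0],[0,-0.02,-0.16,0,0,0],[0,0,0,0,0,0],[0,0,0,0,0,0]])

```text
t: 7.5
eef_pos: [0.5859, -0.1133, 0.1286]
tcp_rot: [2.995, 0.002, -0.171]
ft_force: [0.7, -0.4, -1.1]
grip_width: 0.0203
grip_force: 29.9
```

Call:
play_rows(series=[[0,0,-0.15,0.28,-0.05,0],[0,0,-0.15,0.28,-0.05,0],[0,0,-0.15,0.28,-0.05,0],[0,0,-0.15,0.28,-0.05,0],[0,0,0,0,0,0]])

```text
t: 7.92
eef_pos: [0.5865, -0.1135, 0.1112]
tcp_rot: [3.116, -0.001, -0.172]
ft_force: [1.8, 1.7, -0.3]
grip_width: 0.0207
grip_force: 30.1
```

Run:
```python
from h import *
sd,ms,s=cam('side','s8.png')
print(s['eef_pos'],s['tcp_rot'],s['ft_force'],s['moment'])
for f in('side0.png','s7.png','s8.png'):
    h=cv2.cvtColor(cv2.imread('pics/'+f),cv2.COLOR_BGR2HSV)
    print(f)
    for c in (322,326,330): print(c,h[286:318,c,0].tolist())
```

```text
[ 0.5865 -0.1135  0.1112] [ 3.1159 -0.0008 -0.1721] [ 1.7576  1.6806 -0.2866] [ 0.3677 -0.1855  0.0366]
side0.png
322 [26, 26, 26, 26, 26, 26, 25, 22, 19, 23, 39, 57, 65, 66, 66, 65, 65, 64, 60, 57, 58, 62, 64, 65, 66, 66, 66, 66, 66, 66, 66, 66]
326 [26, 26, 26, 26, 26, 26, 26, 26, 24, 20, 20, 30, 51, 62, 64, 63, 62, 61, 58, 56, 57, 60, 63, 65, 66, 66, 66, 66, 66, 66, 66, 66]
330 [27, 27, 27, 27, 27, 27, 27, 26, 25, 21, 19, 18, 16, 14, 14, 15, 16, 14, 20, 39, 54, 62, 64, 65, 65, 66, 65, 66, 66, 66, 66, 66]
s7.png
322 [28, 28, 28, 28, 28, 27, 26, 23, 20, 24, 43, 61, 66, 66, 67, 66, 66, 65, 63, 60, 62, 63, 65, 66, 67, 67, 67, 67, 67, 67, 67, 67]
326 [19, 21, 24, 26, 27, 28, 27, 25, 21, 20, 23, 37, 56, 64, 64, 64, 64, 63, 61, 59, 60, 61, 64, 66, 67, 67, 67, 67, 67, 67, 67, 67]
330 [19, 19, 19, 19, 20, 23, 26, 26, 22, 19, 18, 18, 16, 14, 14, 14, 15, 15, 20, 43, 59, 64, 66, 66, 67, 67, 67, 67, 67, 67, 67, 67]
s8.png
322 [29, 29, 29, 29, 29, 29, 29, 29, 29, 29, 29, 29, 29, 28, 26, 22, 20, 24, 40, 55, 61, 64, 65, 66, 66, 65, 65, 65, 66, 65, 66, 66]
326 [18, 17, 16, 18, 18, 19, 21, 23, 26, 28, 29, 29, 29, 29, 28, 27, 25, 20, 21, 35, 55, 61, 62, 62, 63, 64, 65, 65, 66, 66, 66, 65]
330 [13, 12, 12, 12, 13, 13, 13, 13, 14, 16, 18, 19, 22, 26, 28, 28, 27, 22, 18, 16, 15, 16, 18, 19, 18, 27, 51, 62, 65, 65, 65, 64]
```

Call:
play_rows(series=[[0,0,0,0,0,0],[0,0,0,0,0,0],[0,0,0,0,0,0],[0,0,0,0,0,0],[0,0,0,0,0,0]], fingers=0.45)

```text
t: 8.38
eef_pos: [0.5866, -0.1133, 0.1117]
tcp_rot: [3.114, -0.001, -0.17]
ft_force: [-0.2, 0.3, -0.5]
grip_width: 0.0469
grip_force: 0.0
```

Call:
play_rows(series=[[0,0,0.5,0,0,0],[0,0,1,0,0,0],[0,0,1,0.2,-0.03,0],[0,0,1,0.2,-0.03,0],[0,0,0.3,0,0,0]])

```text
t: 8.8
eef_pos: [0.5888, -0.1147, 0.2317]
tcp_rot: [-3.129, -0.009, -0.171]
ft_force: [-0.1, -1.3, 1.0]
grip_width: 0.047
grip_force: 0.0
```

Call:
play_rows(series=[[-0.9,0.4,0,0,0,0],[-0.9,0.4,0,0,0,0],[-0.9,0.4,0,0,0,0],[0,0,0,0,0,0],[0,0,0,0,0,0]])

```text
t: 9.22
eef_pos: [0.5045, -0.0768, 0.2248]
tcp_rot: [-3.127, 0.001, -0.17]
ft_force: [0.5, -0.1, 0.1]
grip_width: 0.0471
grip_force: 0.0
```

Run:
```python
from h import *
sd,ms,s=cam('side','s9.png');t,mt,_=cam('top','t9.png');w,mw,_=cam('wrist','w9.png')
print(s['eef_pos'],s['tcp_rot'],s['ft_force'],s['moment'])
h=cv2.cvtColor(sd,cv2.COLOR_BGR2HSV)
for c in (322,326): print(c,h[286:318,c,0].tolist())
for n,im,m in (('side',sd,ms),('wrist',w,mw),('top',t,mt)):
    for k,lo,hi in(('or',[4,190,100],[14,255,255]),('ye',[24,170,80],[34,255,255])):
        print(n,k,[(c.round(1).tolist(),st.tolist()) for c,st in blobs(im,lo,hi,15)[0]][:8])
o=np.zeros((600,800,3),np.uint8)
o[:480,:640]=w
o[:330,:160]=cv2.resize(sd[145:310,290:370],(160,330),interpolation=2)
o[0:600,560:800]=cv2.resize(sd[140:240,315:355],(240,600),interpolation=2)
o[480:600,:240]=cv2.resize(sd[250:310,280:400],(240,120))
o[480:600,240:550]=cv2.resize(t[185:260,180:374],(310,120),interpolation=2)
cv2.imwrite('pics/c9.png',o)
```

```text
[ 0.5045 -0.0768  0.2248] [-3.1272  0.0006 -0.17  ] [ 0.5116 -0.1395  0.1048] [-0.0288 -0.0785 -0.0127]
322 [29, 29, 29, 29, 29, 29, 29, 29, 29, 29, 29, 29, 28, 28, 26, 23, 20, 23, 39, 53, 61, 64, 64, 65, 65, 65, 65, 65, 65, 65, 65, 65]
326 [19, 18, 17, 17, 19, 19, 21, 22, 26, 28, 29, 29, 29, 29, 29, 28, 25, 21, 21, 35, 55, 61, 62, 62, 62, 64, 64, 65, 65, 66, 65, 64]
side or [([297.5, 198.3], [296, 191, 5, 14, 43]), ([393.1, 229.3], [385, 219, 22, 23, 167])]
side ye [([334.0, 274.8], [330, 269, 11, 13, 60])]
wrist or [([59.2, 229.6], [38, 219, 41, 28, 545])]
wrist ye []
top or [([272.6, 170.4], [259, 157, 28, 22, 223])]
top ye []
```

Run:
```python
from h import *
for f in('side0.png','s7.png','s9.png'):
    im=cv2.imread('pics/'+f)[145:195,325:346].astype(int)
    r=im[:,:,2]-np.maximum(im[:,:,0],im[:,:,1])   # redness
    print(f)
    for i in range(0,50): 
        if r[i].max()>35: print(145+i,r[i,4:17].tolist())
# pan tris via wrist w9 & side: tab
for f in('t9.png','w9.png'):
    im=cv2.imread('pics/'+f);print(f,[(c.round(1).tolist(),st.tolist()) for c,st in blobs(im,[0,150,100],[14,255,255],12)[0]][:10])
```

```text
side0.png
145 [72, 44, 9, 2, 1, 1, 1, 2, 3, 12, 49, 74, 83]
146 [70, 38, 6, 0, 1, 1, 1, 1, 1, 8, 40, 70, 82]
147 [73, 44, 11, 3, 2, 2, 2, 2, 4, 12, 44, 70, 82]
148 [74, 51, 27, 10, 8, 8, 8, 8, 11, 26, 49, 72, 82]
149 [76, 54, 31, 17, 12, 11, 12, 13, 18, 29, 50, 71, 80]
150 [76, 56, 32, 19, 14, 13, 13, 14, 19, 30, 51, 71, 80]
151 [76, 55, 32, 19, 14, 13, 13, 14, 18, 31, 51, 73, 80]
152 [75, 55, 32, 20, 14, 14, 14, 14, 20, 32, 55, 73, 80]
153 [75, 56, 31, 20, 14, 13, 14, 15, 21, 33, 55, 73, 79]
154 [75, 56, 32, 20, 14, 14, 14, 15, 21, 33, 56, 72, 78]
155 [76, 56, 32, 20, 14, 14, 14, 15, 20, 33, 55, 72, 77]
156 [77, 60, 35, 19, 15, 13, 14, 15, 21, 34, 56, 73, 78]
157 [82, 68, 41, 23, 16, 15, 16, 18, 23, 37, 59, 74, 78]
158 [84, 78, 54, 36, 29, 28, 29, 30, 35, 49, 67, 77, 78]
159 [88, 91, 80, 68, 63, 63, 63, 64, 68, 78, 82, 81, 78]
160 [86, 90, 88, 82, 80, 79, 81, 81, 84, 88, 87, 82, 78]
161 [81, 74, 61, 52, 48, 49, 50, 50, 54, 64, 75, 80, 79]
162 [76, 60, 39, 29, 26, 26, 26, 26, 29, 43, 63, 76, 79]
163 [73, 52, 31, 20, 16, 16, 17, 17, 22, 36, 60, 77, 81]
164 [73, 53, 30, 19, 14, 15, 15,
[... 4263 characters left out ...]
 [43, 27, 11, 5, 4, 4, 4, 7, 19, 38, 48, 51, 51]
t9.png [([314.2, 283.9], [18, 102, 622, 378, 164560]), ([270.9, 252.7], [268, 248, 6, 8, 22]), ([412.1, 383.6], [377, 280, 71, 187, 5746]), ([470.8, 293.6], [462, 289, 19, 11, 147]), ([418.3, 308.3], [416, 305, 5, 7, 23])]
w9.png [([438.0, 109.6], [0, 0, 640, 456, 63534]), ([594.3, 149.1], [589, 148, 11, 3, 17]), ([573.5, 153.0], [564, 151, 19, 5, 34]), ([530.4, 160.7], [511, 157, 37, 8, 96]), ([592.6, 166.7], [572, 162, 48, 10, 132]), ([447.8, 169.1], [446, 167, 5, 5, 17]), ([465.0, 173.4], [463, 172, 6, 4, 20]), ([231.9, 293.0], [0, 173, 550, 289, 75576]), ([143.4, 197.4], [46, 182, 189, 33, 4711]), ([553.3, 194.1], [534, 183, 40, 24, 676])]
```

Run:
```python
from h import *
ms=arm.camera_model('side');c=np.array([.608,.0557]);y=-.171
bx=np.array([np.cos(y),np.sin(y)]);by=np.array([-np.sin(y),np.cos(y)])
W=lambda bX,bY,z:[*(c+bX*bx+bY*by),z]
X=onz((335,159.9),ms,None,.125)[:2]-c; print('line base',X@bx,X@by)
for r in (.235,.245,.255,.262):
    print(r,[ (th,round(proj(W(0,r*np.cos(th),.125-r*np.sin(th)),ms,None)[1],2)) for th in (.145,.03,.025,.02,.01,0)])
# weight pan front rim: base y=-.17-.04, z=-.025
for th in (.145,.03,.025,.02,0):
    yy,zz=-.17,-.022; yc=yy*np.cos(th)+zz*np.sin(th);zc=-yy*np.sin(th)+zz*np.cos(th)
    yf,zf=-.21,-.02;Y=yf*np.cos(th)+zf*np.sin(th);Z=-yf*np.sin(th)+zf*np.cos(th)
    print('pan',th,proj(W(0,yc,.125+zc),ms,None),proj(W(0,Y,.125+Z),ms,None))
# pan ellipse fits: hue/sat
for f in ('side0.png','s9.png'):
    h=cv2.cvtColor(cv2.imread('pics/'+f),cv2.COLOR_BGR2HSV);mk=cv2.inRange(h,(17,110,110),(31,255,255));mk[:255]=0;mk[315:]=0;mk[:,:305]=0;mk[:,362:]=0
    k=max(cv2.findContours(mk,0,1)[0],key=cv2.contourArea);print(f,cv2.boundingRect(k),cv2.fitEllipse(cv2.convexHull(k)))
```

```text
line base 0.0004208983177465703 0.24085779279585587
0.235 [(0.145, np.float64(172.53)), (0.03, np.float64(163.52)), (0.025, np.float64(163.14)), (0.02, np.float64(162.76)), (0.01, np.float64(162.0)), (0, np.float64(161.25))]
0.245 [(0.145, np.float64(170.68)), (0.03, np.float64(161.32)), (0.025, np.float64(160.92)), (0.02, np.float64(160.53)), (0.01, np.float64(159.74)), (0, np.float64(158.95))]
0.255 [(0.145, np.float64(168.85)), (0.03, np.float64(159.14)), (0.025, np.float64(158.73)), (0.02, np.float64(158.32)), (0.01, np.float64(157.5)), (0, np.float64(156.68))]
0.262 [(0.145, np.float64(167.58)), (0.03, np.float64(157.63)), (0.025, np.float64(157.21)), (0.02, np.float64(156.79)), (0.01, np.float64(155.95)), (0, np.float64(155.11))]
pan 0.145 [332.7528 281.7961] [332.5042 294.7805]
pan 0.03 [332.6843 287.9123] [332.4148 302.6283]
pan 0.025 [332.6817 288.1534] [332.4114 302.9369]
pan 0.02 [332.6792 288.3925] [332.4081 303.2427]
pan 0 [332.6693 289.3278] [332.3953 304.4384]
side0.png (311, 267, 43, 31) ((332.1573486328125, 281.6591491699219), (31.469335556030273, 42.359073638916016), 89.60584259033203)
s9.png (311, 264, 43, 41) ((332.1849670410156, 285.36444091796875), (40.108638763427734, 42.287288665771484), 39.2144775390625)
```

Run:
```python
from h import *
s=arm.observe();ms=arm.camera_model('side');mw=arm.camera_model('wrist');c=np.array([.608,.0557]);y=-.171
bx=np.array([np.cos(y),np.sin(y)]);by=np.array([-np.sin(y),np.cos(y)])
print(s['eef_pos'],s['tcp_rot'])
for w,sd in (((59.2,229.6),(297.5,198.3)),((59.2,229.6),(297.8,199))):
    x,e=tri([ray(w,mw,s),ray(sd,ms,s)]);q=x[:2]-c;print(x,e,'base',q@bx,q@by)
im=cv2.imread('pics/w9.png');h=cv2.cvtColor(im,cv2.COLOR_BGR2HSV)
mk=cv2.inRange(h,(4,190,100),(14,255,255));p=np.argwhere(mk>0)
print(cv2.minAreaRect(p[(p[:,1]<90)&(p[:,0]<260)][:,::-1].astype(np.float32)))
for z in (.154,): 
  X=onz((59.2,229.6),mw,s,z);q=X[:2]-c;print(X,q@bx,q@by)
```

```text
[ 0.5063 -0.0778  0.2256] [-3.1272 -0.0004 -0.1706]
[0.5371 0.1227 0.1504] [np.float64(0.0020355619989395808), np.float64(0.002035561998939648)] base -0.0812987918429965 0.05398481667090229
[0.5372 0.1243 0.1477] [np.float64(0.001263314734804829), np.float64(0.0012633147348050074)] base -0.08142261870166027 0.05555744113891263
((54.70000457763672, 232.1000213623047), (18.973663330078125, 48.699073791503906), 71.56504821777344)
[0.5393 0.1178 0.154 ] -0.07830568041398131 0.049525700709127554
```

Call:
play_rows(series=[[0.17,0.94,0,-0.3,0.05,0],[0.17,0.94,0,0,0,0],[0.17,0.94,0,0,0,0],[0.17,0.94,0,0,0,0],[0.17,0.94,0,0,0,0]], fingers=0.7)

```text
t: 9.78
eef_pos: [0.5323, 0.0646, 0.2254]
tcp_rot: [3.124, -0.0, -0.171]
ft_force: [0.3, -1.5, -0.5]
grip_width: 0.0255
grip_force: 0.0
```

Call:
play_rows(series=[[0.17,0.94,0,0,0,0],[0.17,0.94,0,0,0,0],[0,0,0,0,0,0],[0,0,0,0,0,0],[0,0,0,0,0,0]])

```text
t: 10.2
eef_pos: [0.5417, 0.1196, 0.2251]
tcp_rot: [3.124, 0.001, -0.17]
ft_force: [-0.0, -0.1, -0.4]
grip_width: 0.0256
grip_force: 0.0
```

Run:
```python
from h import *
s=arm.observe();w,mw,s=cam('wrist','w10.png');sd,ms,_=cam('side','s10.png')
print(s['eef_pos'],s['tcp_rot'],s['grip_width'],s['ft_force'])
h=cv2.cvtColor(w,cv2.COLOR_BGR2HSV)
for c,st in blobs(w,[4,190,100],[15,255,255],40)[0]: print(c,st)
print('side',[(c.round(1).tolist(),st.tolist()) for c,st in blobs(sd,[4,190,100],[14,255,255],15)[0]])
for z in(.137,.154,.171):
    print(z,proj([.538,.1205,z],mw,s))
R=Ro.from_euler('xyz',s['tcp_rot']).as_matrix()
for yy in (-.012,.012): print('tips',proj(s['eef_pos']+R@np.array([-.0035,yy,-.036]),mw,s))
o=np.zeros((480,800,3),np.uint8);o[:,:640]=w
o[:480,640:]=cv2.resize(sd[140:310,290:347],(160,480),interpolation=2)
cv2.imwrite('pics/c10.png',o)
```

```text
[0.5417 0.1196 0.2251] [ 3.1239  0.0007 -0.1704] 0.02562608443843879 [-0.0143 -0.1414 -0.3736]
[319.7267 228.6512] [312 222  16  16 172]
side [([297.5, 197.7], [295, 193, 6, 11, 36]), ([392.9, 229.1], [385, 219, 21, 23, 163])]
0.137 [321.1901 228.3397]
0.154 [321.457  235.0032]
0.171 [321.7588 242.5367]
tips [297.0022 306.9303]
tips [350.0568 306.9789]
```

Run:
```python
from h import *
w=cv2.imread('pics/w10.png');h=cv2.cvtColor(w,cv2.COLOR_BGR2HSV)
for r in range(205,262,4): print(r,' '.join('%d/%d/%d'%tuple(x) for x in h[r,306:338:4]))
```

```text
205 19/35/118 18/37/118 17/39/119 17/39/119 17/39/119 17/39/119 17/39/119 17/39/118
209 17/38/179 16/38/176 17/38/176 17/40/180 17/38/179 18/39/177 17/37/178 17/37/177
213 21/19/249 21/20/248 19/20/247 21/20/248 21/16/251 23/16/250 21/17/250 20/18/249
217 19/22/247 20/21/247 20/22/246 20/22/245 20/18/249 21/17/250 19/26/238 16/37/180
221 20/21/246 20/22/246 17/53/235 10/152/178 10/151/162 15/46/176 17/40/180 18/38/179
225 21/16/251 19/25/245 11/207/184 11/210/164 11/208/158 10/186/155 17/38/181 17/37/181
229 22/15/251 17/44/242 11/209/181 11/210/163 11/208/158 11/206/155 15/43/180 18/38/180
233 21/17/251 14/73/237 13/203/230 16/190/252 13/202/239 11/208/159 16/45/180 18/40/187
237 21/16/251 14/126/243 20/177/254 19/184/254 18/189/254 15/197/253 20/23/248 20/18/250
241 20/18/250 17/140/253 20/181/254 19/187/254 18/189/254 18/190/254 20/24/247 20/21/248
245 10/114/176 11/169/223 19/187/254 19/189/254 18/189/254 16/188/253 10/112/176 10/117/172
249 10/158/157 10/159/157 11/183/206 16/191/252 13/191/242 10/159/157 10/158/150 10/157/145
253 10/159/152 10/159/149 10/157/146 10/158/145 10/158/144 9/158/144 10/158/144 10/158/145
257 10/158/144 10/159/144 10/158/145 10/157/146 10/158/145 10/159/144 10/158/144 10/160/145
261 10/157/143 10/159/144 10/158/145 10/159/149 10/159/151 10/158/153 10/161/152 10/159/149
```

View pics/c10.png

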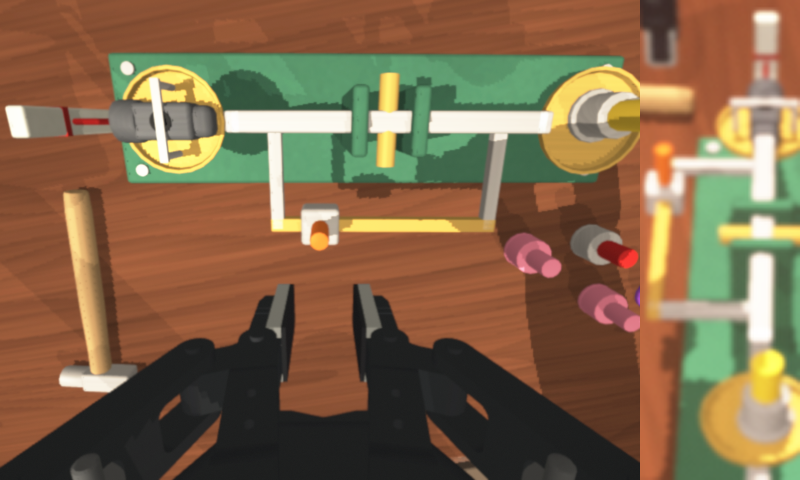

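The wrist view shows the tab's top disc at (319.5,241), within 2 px of the prediction. The yellow weight sits flat in its pan, and the needle is close to the red line at (67,120). Next I'll lower the open fingers around the tab.

Call:
play_rows(series=[[0,0.07,-0.8,0,0,0],[0,0,-0.8,0,0,0],[0,0,-0.6,0,0,0],[0,0,0,0,0,0]])

```text
t: 10.63
eef_pos: [0.5381, 0.1207, 0.1547]
tcp_rot: [3.123, 0.009, -0.172]
ft_force: [-1.2, -0.2, 0.0]
grip_width: 0.0256
grip_force: 0.0
```

Call:
play_rows(series=[[0,0,-0.4,0,0,0],[0,0,-0.4,0,0,0],[0,0,-0.4,0,0,0],[0,0,0,0,0,0],[0,0,0,0,0,0]])

```text
t: 11.05
eef_pos: [0.5406, 0.122, 0.1227]
tcp_rot: [3.124, 0.002, -0.171]
ft_force: [-0.2, 0.5, 0.4]
grip_width: 0.026
grip_force: 0.0
```

Run:
```python
from h import *
w,mw,s=cam('wrist','w11.png')
print(s['eef_pos'],s['tcp_rot'],s['grip_width'],s['ft_force'])
h=cv2.cvtColor(w,cv2.COLOR_BGR2HSV);mk=cv2.inRange(h,(6,165,150),(21,255,255));mk[:200]=0;mk[:,:270]=0;mk[:,380:]=0
n,l,st,c=cv2.connectedComponentsWithStats(mk)
print([(st[i].tolist(),c[i].round(1)) for i in range(1,n) if st[i,4]>60])
for r in (285,295,305,315,325): print(r,h[r,270:380:4,2].tolist(),h[r,270:380:4,1].tolist())
```

```text
[0.5406 0.122  0.1227] [ 3.1242  0.0018 -0.1705] 0.02601433816012468 [-0.2305  0.4878  0.3669]
[([309, 300, 33, 30, 748], array([325. , 314.7]))]
285 [183, 183, 125, 106, 106, 51, 135, 223, 245, 238, 160, 138, 144, 145, 147, 146, 143, 146, 167, 169, 165, 45, 83, 106, 105, 139, 150, 156] [163, 164, 71, 36, 34, 65, 157, 39, 23, 28, 45, 209, 211, 211, 210, 210, 210, 157, 38, 38, 39, 34, 31, 36, 34, 130, 160, 162]
295 [90, 98, 104, 104, 93, 24, 86, 209, 244, 244, 224, 141, 146, 147, 147, 145, 143, 144, 244, 244, 224, 28, 30, 104, 104, 104, 87, 85] [139, 83, 29, 29, 27, 11, 148, 43, 24, 23, 50, 210, 210, 210, 210, 211, 210, 181, 23, 23, 35, 18, 9, 29, 29, 29, 132, 138]
305 [38, 104, 103, 103, 34, 25, 75, 141, 177, 188, 152, 159, 213, 219, 219, 206, 180, 140, 192, 196, 149, 23, 24, 80, 103, 103, 96, 29] [7, 29, 27, 27, 15, 10, 143, 156, 84, 73, 139, 210, 208, 207, 208, 209, 210, 209, 66, 62, 104, 22, 11, 29, 27, 27, 29, 9]
315 [100, 104, 104, 88, 25, 24, 61, 138, 140, 144, 179, 218, 219, 219, 221, 222, 223, 195, 146, 144, 139, 23, 22, 29, 103, 104, 103, 70] [28, 27, 29, 26, 20, 0, 125, 159, 158, 159, 202, 211, 211, 211, 210, 208, 208, 209, 164, 159, 160, 11, 23, 18, 27, 29, 27, 25]
325 [104, 105, 104, 32, 24, 26, 77, 142, 140, 140, 140, 150, 215, 219, 220, 221, 200, 138, 139, 140, 137, 22, 21, 25, 77, 104, 104, 104] [27, 29, 27, 16, 11, 20, 142, 160, 160, 160, 160, 170, 209, 210, 209, 209, 198, 161, 160, 162, 160, 23, 12, 10, 26, 27, 27, 27]
```

Call:
play_rows(series=[[0,0,-0.25,0,0,0],[-0.05,-0.28,0,0,0,0],[-0.05,-0.28,0,0,0,0],[-0.05,-0.28,0,0,0,0],[-0.05,-0.28,0,0,0,0]])

```text
t: 11.52
eef_pos: [0.5351, 0.0877, 0.1163]
tcp_rot: [3.125, -0.0, -0.171]
ft_force: [-0.5, 0.4, 0.5]
grip_width: 0.0256
grip_force: 0.6
```

Call:
play_rows(series=[[-0.05,-0.28,0,0,0,0],[0,0,0,0,0,0],[0,0,0,0,0,0],[0.03,0.17,0,0,0,0],[0,0,0,0,0,0]])

```text
t: 11.93
eef_pos: [0.5346, 0.0858, 0.1159]
tcp_rot: [3.125, 0.0, -0.17]
ft_force: [-0.6, 1.0, -0.2]
grip_width: 0.0258
grip_force: 0.0
```

Call:
play_rows(series=[[0,0,0,0,0,0],[0,0,0,0,0,0],[0,0,0,0,0,0],[0,0,0,0,0,0],[0,0,0,0,0,0]])

```text
t: 12.35
eef_pos: [0.5345, 0.0853, 0.1159]
tcp_rot: [3.125, 0.0, -0.17]
ft_force: [-0.2, -1.0, 0.2]
grip_width: 0.0257
grip_force: 0.0
```

```bash
cat >> h.py <<'E'
def look(tag):
    w,mw,s=cam('wrist','w%s.png'%tag);sd,ms,_=cam('side','s%s.png'%tag)
    h=cv2.cvtColor(w,cv2.COLOR_BGR2HSV);mk=cv2.inRange(h,(6,165,150),(21,255,255));mk[:200]=0;mk[:,:270]=0;mk[:,380:]=0
    n,l,st,c=cv2.connectedComponentsWithStats(mk)
    print(s['t'],s['eef_pos'],s['grip_width'],s['ft_force'],[(st[i].tolist(),c[i].round(1)) for i in range(1,n) if st[i,4]>60])
    sidepos('s%s.png'%tag)
def sidepos(f):
    sd=cv2.imread('pics/'+f);h=cv2.cvtColor(sd,cv2.COLOR_BGR2HSV)
    out=[]
    for c in range(319,327):
        col=h[294:312,c,0].astype(float);i=np.where(col>43)[0][0];out.append(294+i-1+(43-col[i-1])/(col[i]-col[i-1]))
    q=sd[140:195,333:337].astype(float);red=q[:,:,2]-np.maximum(q[:,:,0],q[:,:,1]);edge=red.max(1)
    j=[k for k in range(20,50) if edge[k]<45][0]
    # needle lower end
    lo=[k for k in range(22,50) if edge[k]>=40 and edge[k+1]<40]
    lo=[140+k+(edge[k]-40)/(edge[k]-edge[k+1]) for k in lo]
    up=[140+k+1-(edge[k+1]-40)/(edge[k+1]-edge[k]) for k in range(8,50) if edge[k]<40 and edge[k+1]>=40]
    print(f,'panfront',round(np.mean(out),2),'needle lo',np.round(lo,2),'up',np.round(up,2),'orange',[c.round(1).tolist() for c,st in blobs(sd,[4,190,100],[14,255,255],15)[0]])
E
python3 - <<'E'
from h import *
look('12')
for f in ('side0.png','s9.png','s10.png'): sidepos(f)
E
```

```text
12.35 [0.5345 0.0853 0.1159] 0.025744401075843977 [-0.2076 -0.9962  0.1554] [([312, 308, 35, 33, 821], array([328.8, 324.5]))]
s12.png panfront 305.52 needle lo [165.81] up [158.33] orange [[393.5, 229.2]]
side0.png panfront 296.28 needle lo [175.59] up [158.29 170.19] orange [[298.1, 197.5], [393.1, 230.9]]
s9.png panfront 304.29 needle lo [167.38] up [158.35] orange [[297.5, 198.3], [393.1, 229.3]]
s10.png panfront 304.18 needle lo [167.59] up [158.32] orange [[297.5, 197.7], [392.9, 229.1]]
```

Call:
play_rows(series=[[0,0,0.9,0,0,0],[0,0,0.9,0,0,0],[0,0,0.9,0,0,0],[0,0,0.8,0,0,0],[0,0,0,0,0,0]])

```text
t: 12.87
eef_pos: [0.5378, 0.0852, 0.2276]
tcp_rot: [3.126, -0.011, -0.17]
ft_force: [0.6, 1.0, 0.6]
grip_width: 0.0256
grip_force: 0.0
```

Call:
play_rows(series=[[0,0,0,0,0,0],[0,0,0,0,0,0],[0,0,0,0,0,0]])

```text
t: 13.12
eef_pos: [0.5335, 0.0852, 0.2189]
tcp_rot: [3.124, 0.004, -0.171]
ft_force: [0.3, 0.5, -0.1]
grip_width: 0.0257
grip_force: 0.0
```

Run:
```python
from h import *
import json
w,mw,s=cam('wrist','wB.png');json.dump([s['eef_pos'].tolist(),s['tcp_rot'].tolist()],open('B.json','w'));print(s['t'],s['eef_pos'],s['tcp_rot'])
sd,_,_=cam('side','sB.png');sidepos('sB.png')
```

```text
13.1167 [0.5335 0.0852 0.2189] [ 3.1241  0.0035 -0.1705]
sB.png panfront 305.41 needle lo [165.79] up [158.31] orange [[296.8, 208.9], [392.7, 229.1]]
```

Call:
play_rows(series=[[0.2,1,0,0,0,0],[0.2,1,0,0,0,0],[0.2,1,0,0,0,0],[0.2,1,0,0,0,0],[0.2,1,0,0,0,0]])

```text
t: 13.63
eef_pos: [0.5642, 0.2365, 0.2196]
tcp_rot: [3.124, 0.002, -0.171]
ft_force: [1.0, -0.5, 0.6]
grip_width: 0.0256
grip_force: 0.0
```

Call:
play_rows(series=[[0.2,1,0,0,0,0],[0,0,0,0,0,0],[0,0,0,0,0,0],[0,0,0,0,0,0],[0,0,0,0,0,0]])

```text
t: 14.05
eef_pos: [0.5702, 0.2642, 0.2203]
tcp_rot: [3.124, 0.001, -0.171]
ft_force: [0.0, 0.5, -0.9]
grip_width: 0.0254
grip_force: 0.0
```

Run:
```python
from h import *
import json
w,mw,s=cam('wrist','wA.png');json.dump([s['eef_pos'].tolist(),s['tcp_rot'].tolist()],open('A.json','w'));print(s['t'],s['eef_pos'],s['tcp_rot'])
for n in 'BA':
    P=json.load(open(n+'.json'));st=dict(eef_pos=np.array(P[0]),tcp_rot=np.array(P[1]))
    im=cv2.imread(f'pics/w{n}.png').astype(int);b,g,r=im[:,:,0],im[:,:,1],im[:,:,2]
    mk=((r>90)&(g<0.45*r)&(b<0.45*r)&(abs(g-b)<25)).astype(np.uint8)
    q=proj([.649,.292,.125],mw,st);print(n,'expect line',q)
    k,l,sta,c=cv2.connectedComponentsWithStats(mk)
    for i in range(1,k):
        if sta[i,4]>15 and abs(c[i]-q).max()<100: print(sta[i].tolist(),c[i].round(1))
```

```text
14.05 [0.5702 0.2642 0.2203] [ 3.1237  0.0012 -0.1715]
B expect line [ 12.0518 117.6297]
[4, 103, 46, 31, 363] [ 22.2 117.3]
A expect line [265.7586 125.9377]
[265, 123, 30, 7, 171] [280.  125.9]
```

Run:
```python
from h import *
for n,c0,c1 in (('B',0,52),('A',244,300)):
    im=cv2.imread(f'pics/w{n}.png').astype(int);r=im[:,:,2]-np.maximum(im[:,:,0],im[:,:,1])
    print(n)
    for i in range(100,144,2): print(i,' '.join('%3d'%v for v in r[i,c0:c1:2]))
```

```text
B
100  57  55  55  54  53  53  53  54  53  53  54  55  54  54  54  54  55  53  54  54  55  56  60  61  63  60
102  57  60  63  57  56  56  54  52  54  54  54  55  55  54  55  56  56  57  57  57  58  58  60  64  65  49
104  15  18  55  75  68  67  43  25  25  29  28  32  34  35  38  39  43  44  48  48  50  54  55  61  61  27
106   5   6  15  64  69  70  44   8   6   5   5   6   5   6   7   8   9  10  10  11  12  12  13  19  20   9
108   5   5   6  53  69  70  54  10   5   5   5   5   5   4   5   5   6   4   5   6   5   6   5   5   5   4
110   5   4   4  32  71  68  65  19   5   4   5   5   4   5   5   5   6   6   5   5   5   4   4   5   6   4
112   5   4   5  16  66  70  67  28   6   5   5   5   5   6   5   4   5   6   5   6   5   5   6   5   5   5
114   5   5   5  12  60  70  75  63  37  35  35  36  36  37  37  37  37  38  42  35  29  29  29  31  27   8
116   6   5   5   7  49  72 106 118 115 116 116 115 116 116 115 116 116 124 157 128  90  83  84  84  74  15
118   5   5   6   6  33  74 111 120 119 120 120 120 121 119 120 119 120 127 168 149 102  83  83  83  81  25
120   5   6   5   
[... 3131 characters left out ...]
  11
132   0   0   0   0   0   2   9   7   6   9  57  24   6   6   7   6   7   0 -36 -45 -51 -53 -53 -65 -22  12  12  13
134   0   0   0   0   0   1   8   7   7  10  57  32   8   8   7   3  -6 -37 -66 -66 -70 -70 -70 -70 -19   5   4   5
136   0   0   0   0   0   0   9   7   7   9  52  35   6  -2 -18 -52 -64 -72 -71 -71 -71 -70 -70 -70 -61 -38 -36 -38
138   0   0   0   0   0   1  10   8   7  16  87  24 -40 -62 -70 -70 -70 -71 -71 -71 -71 -70 -70 -71 -72 -71 -71 -71
140   0   0   0   0   0   1   9  10  17  94 134 -14 -72 -73 -72 -71 -70 -70 -70 -69 -69 -69 -69 -71 -72 -70 -70 -72
142   1   1   1   2   2   6  19  39  -1 -32 -42 -66 -69 -72 -70 -69 -70 -70 -70 -70 -69 -70 -71 -71 -70 -71 -72 -72
```

Run:
```python
from h import *
import json
mw=arm.camera_model('wrist');ms=arm.camera_model('side');S=[]
for n in 'AB':
    P=json.load(open(n+'.json'));S.append(dict(eef_pos=np.array(P[0]),tcp_rot=np.array(P[1])))
c=np.array([.608,.0557]);y=-.171
bx=np.array([np.cos(y),np.sin(y)]);by=np.array([-np.sin(y),np.cos(y)])
def T(a,b): 
    x,e=tri([ray(a,mw,S[0]),ray(b,mw,S[1])]);q=x[:2]-c;return np.array([q@bx,q@by,x[2]]),np.round(e,4)
print('line',T((263.7,126),(11.55,118)))
for a in (264.7,265.2,265.7):
  for b in (10.5,11.2,12):
    print('tip',a,b,T((a,126),(b,118))[0])
print('root',T((293,126),(38.5,118)))
X,_=T((263.7,126),(11.55,118));w=lambda X:[*(c+X[0]*bx+X[1]*by),X[2]]
print(proj(w(X),ms,None))
```

```text
line (array([0.    , 0.2416, 0.1234]), array([0.0001, 0.0001]))
tip 264.7 10.5 [0.     0.2405 0.1256]
tip 264.7 11.2 [0.     0.2406 0.1248]
tip 264.7 12 [0.     0.2408 0.124 ]
tip 265.2 10.5 [0.0001 0.2401 0.1261]
tip 265.2 11.2 [0.     0.2402 0.1254]
tip 265.2 12 [0.     0.2403 0.1245]
tip 265.7 10.5 [0.0001 0.2396 0.1267]
tip 265.7 11.2 [0.     0.2398 0.1259]
tip 265.7 12 [0.     0.2399 0.1251]
root (array([0.    , 0.2197, 0.1265]), array([0.0001, 0.0001]))
[334.8444 160.2611]
```

Wrist stereo and the side view agree that the needle is on the line, with tilt about 0 ± 0.004 rad. Next I'll check the weight's seating from the top and side cameras.

Run:
```python
from h import *
t,mt,s=cam('top','t13.png');sd,ms,_=cam('side','s13.png');sidepos('s13.png');print(s['eef_pos'],s['t'])
for n,im,(r0,r1,c0,c1) in (('top',t,(205,260,355,410)),('side',sd,(250,300,320,350))):
    h=cv2.cvtColor(im,cv2.COLOR_BGR2HSV)[r0:r1,c0:c1]
    print(n)
    if n=='top':
        for i in range(8,46,2): print(r0+i,' '.join('%2d/%3d'%(a,b) for a,b in h[i,8:48:3,:2]))
    else:
        for i in range(10,40,2): print(r0+i,' '.join('%2d/%3d/%3d'%tuple(a) for a in h[i,4:26:2]))
```

```text
s13.png panfront 305.27 needle lo [165.95] up [158.25] orange [[296.8, 209.3], [392.9, 229.3]]
[0.5704 0.2641 0.2206] 14.1
top
213 10/174 10/177 10/177 10/173 10/173 10/173 10/171 10/173 10/174 10/174 10/177 10/174 10/174 10/171
215 28/ 88 17/126 11/159 10/170 10/171 11/175 10/175 10/174 10/173 10/172 10/172 10/173 10/171 10/174
217 67/104 69/108 69/108 29/105 19/170 19/180 20/178 17/180 13/177  9/170  9/171 10/173 10/172 10/174
219 67/103 67/100 23/138 19/182 19/185 19/182 20/179 19/182 21/175 22/137 17/125 12/158 10/173 10/173
221 68/106 24/138 18/184 21/177 21/177 21/176 21/178 24/176 21/177 20/176 59/ 81 68/105 65/ 96 53/ 81
223 53/ 87 19/182 21/177 21/177 21/178 19/137 28/209 29/217 25/181 20/179 21/163 68/107 68/104 68/107
225 22/146 19/181 21/177 21/178 18/110 23/ 96 29/219 29/220 29/217 23/172 19/181 38/ 99 67/103 67/106
227 19/180 23/172 21/178 18/135 14/ 44 26/172 29/216 29/218 29/221 19/180 23/174 20/172 69/109 68/105
229 19/183 23/172 22/176 16/ 66 19/ 41 23/211 29/212 29/217 28/205 18/171 18/181 20/179 69/104 69/108
231 19/183 23/172 23/172 14/ 49 18/ 37 22/206 27/219 29
[... 2144 characters left out ...]
4/191/242 24/192/241 23/193/235 22/185/223 21/ 80/237 21/ 69/245 20/152/231
280 29/114/255 28/ 49/255 25/ 11/254 24/104/246 24/189/242 24/191/240 23/193/233 22/180/221 21/ 60/240 21/ 32/252 25/120/253
282 29/114/255 26/ 53/255 21/  7/254 22/ 44/251 24/167/240 24/188/238 23/184/231 21/150/216 17/ 52/230 20/ 30/251 27/110/255
284 29/110/255 24/ 80/253 17/ 16/250 17/ 24/246 19/ 87/220 20/120/224 20/103/217 17/ 68/207 14/ 46/207 18/ 69/234 27/114/255
286 28/ 81/255 20/ 49/247 13/ 45/206 14/ 42/213 14/ 45/204 15/ 46/203 14/ 45/202 13/ 44/196 14/ 48/177 15/ 59/202 25/ 74/254
288 27/ 52/255 18/ 29/246 13/ 45/193 14/ 43/194 13/ 44/195 14/ 46/195 13/ 45/188 14/ 47/178 14/ 49/167 14/ 48/204 22/ 53/252
```

Run:
```python
from h import *
mt=arm.camera_model('top');ms=arm.camera_model('side')
c=np.array([.608,.0557]);y=-.171
bx=np.array([np.cos(y),np.sin(y)]);by=np.array([-np.sin(y),np.cos(y)])
def B(x): q=x[:2]-c; return np.array([q@bx,q@by,x[2]])
for a,b in (((384.3,226.8),(334.5,269.5)),((384.3,226.8),(334.5,270.2)),((384,227.3),(334.5,269.5))):
    x,e=tri([ray(a,mt,None),ray(b,ms,None)]);print('knob top',B(x),np.round(e,4))
# weight-pan centre, ellipse fits now (hull of brass)
h=cv2.cvtColor(cv2.imread('pics/t13.png'),cv2.COLOR_BGR2HSV);mk=cv2.inRange(h,(15,110,110),(31,255,255));mk[:200]=0;mk[265:]=0;mk[:,:350]=0;mk[:,415:]=0
k=max(cv2.findContours(mk,0,1)[0],key=cv2.contourArea);et=cv2.fitEllipse(cv2.convexHull(k));print(et)
h=cv2.cvtColor(cv2.imread('pics/s13.png'),cv2.COLOR_BGR2HSV);mk=cv2.inRange(h,(17,100,110),(31,255,255));mk[:274]=0;mk[315:]=0;mk[:,:305]=0;mk[:,362:]=0
p=np.argwhere(mk>0);print(p.min(0),p.max(0))
x,e=tri([ray(et[0],mt,None),ray((332.5,(p.min(0)[0]+p.max(0)[0])/2),ms,None)]);print(B(x),e)
```

```text
knob top [ 0.004  -0.1722  0.1654] [0.001 0.001]
knob top [ 0.0042 -0.1724  0.1637] [0.0012 0.0012]
knob top [ 0.0036 -0.1717  0.1646] [0.0005 0.0005]
((379.28253173828125, 235.01336669921875), (38.46556854248047, 39.301719665527344), 123.6346435546875)
[274 310] [306 361]
[ 0.0007 -0.1697  0.1011] [np.float64(0.0011104087217328176), np.float64(0.0011104087217327805)]
```

```bash
python3 -c "
from station import arm
print(arm.close_job())"
```

```text
the job is handed in; nothing more can be done
None
```

I handed the job in at about 14 s: the yellow 200 g weight is seated over the post, and the poise has been slid about 36 mm. My final measurement put the beam at level to within about 0.004 rad, with nothing touched but the yellow weight and the poise, and no judged result came back.

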